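# Cycle three linear slides and mark the one that jams

## Task

One of the three linear slides on the printer rig jams on its way out. First pull all three green-finned carriages fully home to their near stops; then push each one away, without forcing it, as far as it will go, and leave it there. Stand the red reject marker in the white pocket of the slide that jams, let go, and leave the other things on the bench where they are.

Things in the scene. Friction and masses are not known exactly. Their poses are not given: they have to be found in the camera images.
- rig: Fixed rig: dark plate 300 x 340 x 12 mm with three parallel steel rails 100 mm apart, a black carriage with a green fin on each, and at the far side a clear acrylic shelf on two posts (20 mm square, at rig x = 110, y = +-158 mm). x runs along the rails away from the robot (yaw within 9 degrees), y left, z up; origin on the table top below the middle of the shelf's near edge. Over 60 N on it is forcing
- shelf_edge (a point): middle of the clear shelf's near lower edge, 175 mm above the table (rig x = 0). Shelf: 5 mm thick, rig x 0 to 130 mm, 340 mm wide. At their far stops the fins are 15 mm in under it: a gripper pointing straight down hits the shelf, one tilted 25 to 40 degrees (fingers down and away from the robot) gets there
- slide_1 (a joint): left carriage's travel along rig +x, m: 0 at the near (home) stop, 0.080 at the far stop. Stays where left; moves at about 1.5 N plus 10 N per m/s. One of the three carriages, it cannot be seen which, jams solidly on its way out, somewhere between 0.036 and 0.058; short of that it runs as freely as the others. Over 60 N of push or squeeze is forcing
- fin_1 (a point): middle of the left carriage's upright green fin, 68 mm above the table (at slide 0: rig x = -65 mm, y = +100 mm). Carriage 40 x 50 mm, its top 40 mm above the table; the fin is 12 mm thick along the rail, 20 mm wide across it, and stands from 40 to 86 mm above the table. Moves with the carriage, axes as the rig's
- pocket_1 (a point): centre of the floor of the left slide's marker pocket, 12 mm above the table, on the plate in front of the rail: 56 mm square inside, white rim 8 mm high and 4 mm thick. Axes as the rig's
- slide_2 (a joint): middle carriage's travel along rig +x, m: 0 at the near (home) stop, 0.080 at the far stop. Stays where left; moves at about 1.5 N plus 10 N per m/s. One of the three carriages, it cannot be seen which, jams solidly on its way out, somewhere between 0.036 and 0.058; short of that it runs as freely as the others. Over 60 N of push or squeeze is forcing
- fin_2 (a point): middle of the middle carriage's upright green fin, 68 mm above the table (at slide 0: rig x = -65 mm, y = 0 mm). Carriage 40 x 50 mm, its top 40 mm above the table; the fin is 12 mm thick along the rail, 20 mm wide across it, and stands from 40 to 86 mm above the table. Moves with the carriage, axes as the rig's
- pocket_2 (a point): centre of the floor of the middle slide's marker pocket, 12 mm above the table, on the plate in front of the rail: 56 mm square inside, white rim 8 mm high and 4 mm thick. Axes as the rig's
- slide_3 (a joint): right carriage's travel along rig +x, m: 0 at the near (home) stop, 0.080 at the far stop. Stays where left; moves at about 1.5 N plus 10 N per m/s. One of the three carriages, it cannot be seen which, jams solidly on its way out, somewhere between 0.036 and 0.058; short of that it runs as freely as the others. Over 60 N of push or squeeze is forcing
- fin_3 (a point): middle of the right carriage's upright green fin, 68 mm above the table (at slide 0: rig x = -65 mm, y = -100 mm). Carriage 40 x 50 mm, its top 40 mm above the table; the fin is 12 mm thick along the rail, 20 mm wide across it, and stands from 40 to 86 mm above the table. Moves with the carriage, axes as the rig's
- pocket_3 (a point): centre of the floor of the right slide's marker pocket, 12 mm above the table, on the plate in front of the rail: 56 mm square inside, white rim 8 mm high and 4 mm thick. Axes as the rig's
- marker: red reject marker, loose: disc 40 mm across and 8 mm thick with an upright stem 16 mm across, 40 mm high in all. About 60 g. Origin: centre of the disc's underside, z up
- cube: orange printed calibration cube, 22 mm, lying on the rig's plate between two rails. Bystander. Origin: centre of its underside
- bracket: small blue printed angle bracket, 30 x 24 x 26 mm, on the rig's plate between two rails. Bystander. Origin: centre of its underside
- driver: screwdriver lying on the table to the right. Bystander. Origin: its underside, near its middle
- oil: small white bottle with a red cap, 40 mm across, 90 mm high. Bystander. Origin: centre of its underside
- screwbin: open blue bin, 110 x 80 x 40 mm. Bystander. Origin: centre of its underside
- wrench: wrench lying on the table far right. Bystander. Origin: its underside, near its middle
There are look-alikes about, which are no part of the job. There is more than one size of the marker; the one meant has the size given above.

How it is judged (in metres and radians):
On the way, in this order (a step that is already met when the one before it is completed fails the run):
1. all three carriages are home at their near stops together (within 4 mm) (value of joint each of slide_1, slide_2, slide_3 below 0.004 m), for 0.1 s.
2. two carriages are at their far stops (within 4 mm) and the third has been pushed out to where it jams (past 32 mm) (((value of joint slide_1 between 0.032 and 0.062 m and value of joint each of slide_2, slide_3 above 0.076 m) or (value of joint slide_2 between 0.032 and 0.062 m and value of joint each of slide_1, slide_3 above 0.076 m) or (value of joint slide_3 between 0.032 and 0.062 m and value of joint each of slide_1, slide_2 above 0.076 m))), for 0.1 s.
At the end, for the whole second after the job is handed in: Two carriages stand within 4 mm of their far stops, the third stands at its jam (between 32 and 62 mm out), and the red marker stands upright (within 0.1 rad) and at rest on the floor of that third slide's pocket: within 14 mm of its centre, its underside within 4 mm of the floor (((value of joint slide_1 between 0.032 and 0.062 m and value of joint each of slide_2, slide_3 above 0.076 m and horizontal distance between marker and pocket_1 below 0.014 m and z of marker in the frame of pocket_1 below 0.004 m) or (value of joint slide_2 between 0.032 and 0.062 m and value of joint each of slide_1, slide_3 above 0.076 m and horizontal distance between marker and pocket_2 below 0.014 m and z of marker in the frame of pocket_2 below 0.004 m) or (value of joint slide_3 between 0.032 and 0.062 m and value of joint each of slide_1, slide_2 above 0.076 m and horizontal distance between marker and pocket_3 below 0.014 m and z of marker in the frame of pocket_3 below 0.004 m)) and angle between marker's own z axis and vertical below 0.1 rad and linear speed of marker below 0.02 m/s); the robot touches nothing.
It fails at once if the rig or a carriage is forced (over 60 N) (contact force between any of the fingers, the arm and rig above 60 N).
It fails at once if one of the other loose things is moved more than 30 mm (distance of any of cube, bracket, driver, oil, screwbin, wrench from where it was at the start of the episode above 0.03 m).
It also fails if it takes over 72 s, if anything falls off the work surface, if the arm or the gripper's body presses on something with over 40 N, if the wrist force passes 120 N, or if a joint passes its speed limit or range.

## Robot

A 7-joint arm with a two-finger parallel gripper is mounted at the origin on the work surface. World frame = base frame: x ahead of the robot, y to its left, z up, the work surface at z = 0. Lengths are in m, angles in degrees, forces in N, time in s.
With the tool pointing down it reaches from about 0.4 to 0.875 m from the base axis. Payload 6.5 kg.
Tool frame: the origin (TCP) lies at the very end of the fingers, on their centre line; the grasp point (between the pads) lies 19 mm behind it (manip.hold_point_z is the distance from the TCP to the grasp point, in m); z points along the fingers, x is the direction in which the jaws open and shut, and the axes are right-handed (so a half turn about z gives the same grasp; the last joint's range is limited). The gripper opens to 88 mm and grips with 3 to 60 N. Pads are 18 mm wide; open, the fingers measure 123 mm over their backs; the gripper's body (75 mm by 187 mm) begins 45 mm behind the grasp point.
Start: joints at [-68.766, 30.733, -0.252, 88.115, 0.149, 61.152, -4.079], TCP at [0.275, 0.589, 0.239] pointing down, gripper open.
Joint ranges: [-154.64, 154.64], [-21.42, 123.67], [-72.66, 72.17], [13.99, 137.28], [-74.86, 254.86], [10.95, 109.41], [-158.01, 158.01]. Speed limits (degrees/s): [136.94, 136.94, 180, 180, 180, 180, 180].

## Interface

Orientations are given as [roll, pitch, yaw] about the fixed x, y, z axes, in that order (R = Rz(yaw) Ry(pitch) Rx(roll)).
In Python, from workcell import manip gives the robot as it stands. The module is installed in compiled form; this text tells all that it offers.
- The arm moves only by the shell command python3 -m pendant 'ROWS' [OPENING] [FORCE]. ROWS is text: rows parted by semicolons, each of 4 numbers parted by spaces: the shift along the tool's x, y, z in cm, then the turn about the tool's z in rad. In form: tx ty tz roll; .... A call has 1 to 8 rows; each row is the pose to reach, as a shift and turn from the pose commanded when the call began, along the tool's axes at that moment; what a row does not reach only later rows make up. A row lasts 1/12 s, in which the tool goes at most 41.7 mm and 7.16 degrees, less where a joint would pass 70% of its speed; a pose out of reach is approached as far as the arm can. A call with a gripper value outside its range is refused whole. OPENING is the finger opening in cm, from 0 to 8.81, set as the call begins (- or left out, the last holds). The fingers move at their own pace and stop on an object; FORCE is the grip in N (left out, the last holds). Time passes only in rows, so rows that repeat a pose let the fingers close. It gives the time, the measured TCP pose, the force and the opening at its end, in the units of the state.
- manip.read_state(): the state, without advancing time (a new reading comes with each control period).
- manip.snapshot(name): name is "scene" or "top" or "wrist"; returns (picture, depth): 384x512x3 uint8, red, green, blue; 384x512 float32, m along the optical axis (not along the pixel's ray), 0 where there is no reading.
- manip.get_calibration(name): a dict with "K" (3x3 intrinsics, pixels), "origin" and "orientation" of the camera in the world. Camera axes: x right, y down, z forward; pixel columns grow to the right and rows downward; lengths in m; the calibration is good to about 2 mm. A picture is of the moment at which its call begins: read the wrist's pose just before it. get_calibration takes no time and is no camera call; for the wrist camera it gives the pose at the moment of the call.
- manip.job_done(): hands the job in, once; it reports no verdict.
Trained networks look in the newest picture that a camera, given by its name, has taken for a name from the list of things; names that differ only in an ending like _2 or _b are one class to them, and where a whole thing is asked for, a point or a joint stands for the part that bears it (a point fixed in the world has none). Each returns a list of dicts, best first, with "conf" (0 to 1); they miss things now and then, are a little off and sometimes report something else, mostly with a low value. They report only what shows in the picture. A call takes as long as a camera call. They do not tell look-alikes from the thing itself.
- manip.look_for(camera, target): "extent" ([left, top, right, bottom] in pixels, round what is visible of it).
- manip.outline_of(camera, target): "mask" (384x512 bool, what is visible of it) and "extent" ([left, top, right, bottom] in pixels, round what is visible of it).
The state is a dict: "time_s": time; "joint_positions": joint angles; "qvel": joint speeds; "tau": joint torques, N m; "eef_pos": TCP position; "ee_rot": TCP orientation; "force": force on the tool from outside, world axes, zero at the start; "ft_torque": the same for the moment, N m; "gripper_width": finger opening in m.
Only numpy, scipy, OpenCV 4.12 (cv2) and the standard library are available. Lean on these libraries where they do the work, as an engineer would, in place of code of your own. Each camera call takes 0.05 s, during which the arm holds its last target.

## Working session

There is one attempt and no reset: what is moved stays moved. The work goes in short steps, Python scripts to look and compute and a shell command to move; the robot and the scene stay as the last step left them, time stands still between calls to the robot, and variables do not carry over. Pictures are saved under pics/ and viewed, and the job is handed in when it is done.

```bash
mkdir -p pics; cat > h.py <<'E'
import numpy as np, cv2
from workcell import manip
def save(n,im,s=1.5):
    cv2.imwrite('pics/'+n+'.png',cv2.resize(im[:,:,::-1],None,fx=s,fy=s,interpolation=cv2.INTER_CUBIC))
def Rm(cal):
    o=np.array(cal['orientation'],float)
    if o.shape==(3,3): return o
    from scipy.spatial.transform import Rotation as R
    if o.size==4: raise Exception(o)
    return R.from_euler('xyz',o,degrees=True).as_matrix()
def cloud(d,cal):
    K=np.array(cal['K']);v,u=np.mgrid[:d.shape[0],:d.shape[1]]
    p=np.stack([(u-K[0,2])/K[0,0]*d,(v-K[1,2])/K[1,1]*d,d],-1)
    return p@Rm(cal).T+np.array(cal['origin'])
E
python3 - <<'E'
from h import *
print(manip.read_state())
for n in ['scene','top','wrist']:
    c=manip.get_calibration(n);print(n,c)
    im,d=manip.snapshot(n);save(n+'0',im);np.savez(n+'0.npz',im=im,d=d,P=cloud(d,c))
print(manip.read_state()['time_s'])
E
```

```text
{'time_s': 0.0, 'joint_positions': array([-68.76779008,  30.77792846,  -0.25346653,  88.17002462,
         0.14940169,  61.15091123,  -4.07934198]), 'qvel': array([ 0.01995062, -0.04068769,  0.02695364, -0.04395167,  0.0230322 ,
        0.03292918,  0.02000011]), 'tau': array([ 5.99759687e-05, -5.70999920e+01,  9.90834720e-01, -2.51612288e+01,
       -5.62368147e-02,  1.79457263e-02,  1.58424709e-04]), 'eef_pos': array([0.27472918, 0.58841689, 0.23783892]), 'ee_rot': array([1.79991959e+02, 9.82134200e-02, 6.49785203e+01]), 'force': array([ 0.58423437, -0.6063918 , -0.55359198]), 'ft_torque': array([-0.07780948, -0.00895634, -0.02088887]), 'gripper_width': 0.08823312626105037}
scene {'K': array([[487.92997315,   0.        , 258.50028612],
       [  0.        , 487.92997315, 188.38039837],
       [  0.        ,   0.        ,   1.        ]]), 'origin': array([0.89051453, 0.92877829, 1.06527636]), 'orientation': array([-1.31405685e+02,  6.83252765e-02,  1.62079605e+02])}
top {'K': array([[375.69148941,   0.        , 259.29206287],
       [  0.        , 375.69148941, 191.4856046 ],
       [  0.        ,   0.        ,   1.        ]]), 'origin': array([ 0.49470148, -0.05211061,  1.23427143]), 'orientation': array([-1.76481363e+02, -2.14213616e-02, -8.91509429e+01])}
wrist {'K': array([[282.23645574,   0.        , 255.3677191 ],
       [  0.        , 282.23645574, 192.41625847],
       [  0.        ,   0.        ,   1.        ]]), 'origin': array([0.19903915, 0.62459828, 0.383734  ]), 'orientation': array([1.61212164e+02, 1.30770307e-01, 6.50065128e+01])}
0.15
```

View pics/scene0.png

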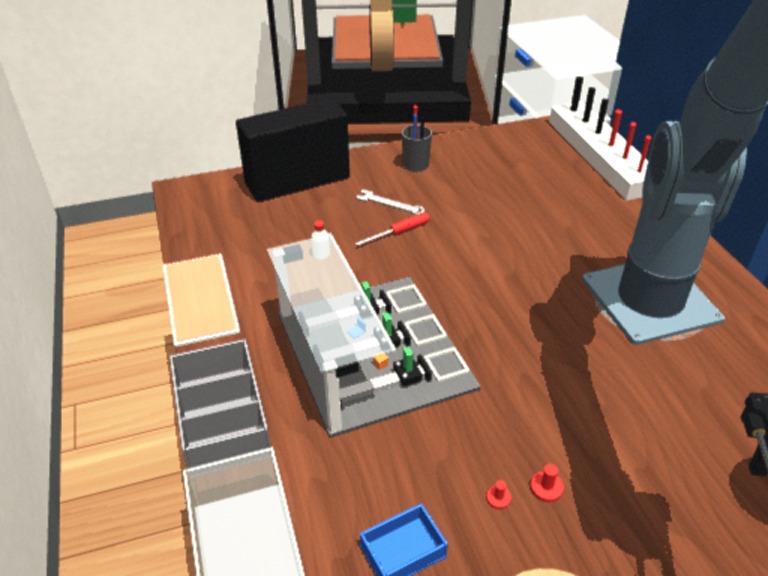

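View pics/top0.png

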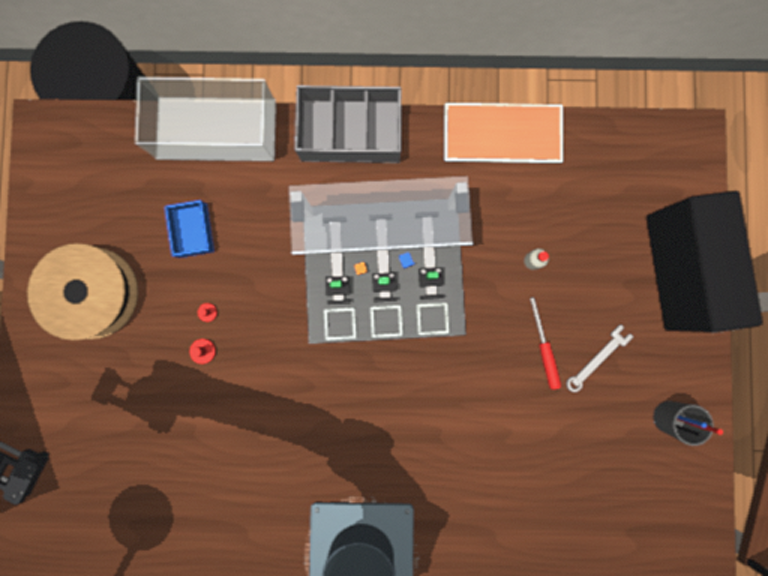

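```bash
python3 - <<'E'
from h import *
z=np.load('top0.npz');im,d,P=z['im'].astype(int),z['d'],z['P']
r,g,b=im[...,0],im[...,1],im[...,2]
def comps(m,name,mn=8):
    n,l,s,c=cv2.connectedComponentsWithStats(m.astype(np.uint8))
    for i in range(1,n):
        if s[i,4]>=mn:
            q=P[l==i];q=q[d[l==i]>0]
            print(name,c[i].round(1),s[i],'min',q.min(0).round(3),'max',q.max(0).round(3),'med',np.median(q,0).round(3))
comps((r>150)&(g<70)&(b<70),'red')
comps((g>100)&(r<90)&(b<120)&(g>b+40),'green',4)
comps((r>190)&(g>190)&(b>190),'white',30)
for n in ['marker','fin_1','pocket_1','cube','bracket','rig']:
    for cam in ['top','scene']:
        for o in manip.look_for(cam,n): print(n,cam,np.round(o['extent'],0),round(o['conf'],2))
save('rigtop',z['im'][110:240,185:325],5)
save('rigscene',np.load('scene0.npz')['im'][140:300,170:340],4.5)
save('mk',np.load('scene0.npz')['im'][290:350,300:400],7)
E
```

```text
red [361.6 170. ] [359 168   7   5  16] min [ 0.629 -0.375  0.084] max [ 0.642 -0.356  0.094] med [ 0.636 -0.362  0.09 ]
red [139.6 207.1] [136 205   8   6  27] min [0.503 0.327 0.002] max [0.52  0.347 0.04 ] med [0.514 0.337 0.008]
red [137.6 231.8] [132 226  11  12  46] min [ 0.417  0.327 -0.   ] max [0.452 0.348 0.056] med [0.435 0.339 0.01 ]
red [366.7 244.5] [360 228  14  32 153] min [ 0.355 -0.424 -0.003] max [ 0.457 -0.377  0.029] med [ 0.403 -0.399  0.022]
red [479.1 287.7] [478 286   4   4  10] min [ 0.264 -0.765 -0.001] max [ 0.304 -0.67   0.167] med [ 0.298 -0.673  0.166]
green [287.  183.4] [284 181   8   5  15] min [ 0.587 -0.15   0.038] max [ 0.603 -0.129  0.087] med [ 0.589 -0.137  0.08 ]
green [256.8 187.3] [253 184   7   6  11] min [ 0.574 -0.05   0.039] max [ 0.592 -0.032  0.089] med [ 0.576 -0.044  0.067]
green [223.9 189.2] [220 187   8   5  16] min [0.565 0.049 0.04 ] max [0.581 0.074 0.086] med [0.571 0.057 0.08 ]
white [140.5  81.4] [ 104   66   72   32 2124] min [ 0.847  0.21  -0.004] max [0.987 0.466 0.114] med [0.932 0.349 0.005]
white [337.9  90.5] [297  69
[... 1355 characters left out ...]
146. 215.] 0.63
marker top [194. 118. 314. 226.] 0.25
marker scene [352. 309. 374. 334.] 0.96
marker scene [322. 320. 342. 341.] 0.51
marker scene [242. 187. 257. 208.] 0.25
fin_1 top [278. 183. 295. 192.] 0.6
fin_1 top [214. 186. 236. 197.] 0.56
fin_1 top [248. 182. 263. 192.] 0.53
fin_1 scene [262. 232. 283. 259.] 0.61
pocket_1 top [195. 117. 315. 228.] 0.9
pocket_1 scene [177. 158. 319. 292.] 0.7
cube top [214. 186. 234. 197.] 0.29
cube scene [257. 209. 267. 231.] 0.62
bracket top [263. 169. 276. 180.] 0.63
bracket scene [255. 211. 265. 230.] 0.26
rig top [193. 116. 314. 229.] 0.62
rig top [267. 169. 275. 182.] 0.59
rig scene [180. 159. 318. 290.] 0.94
rig scene [210. 149. 216. 158.] 0.69
```

View pics/rigtop.png

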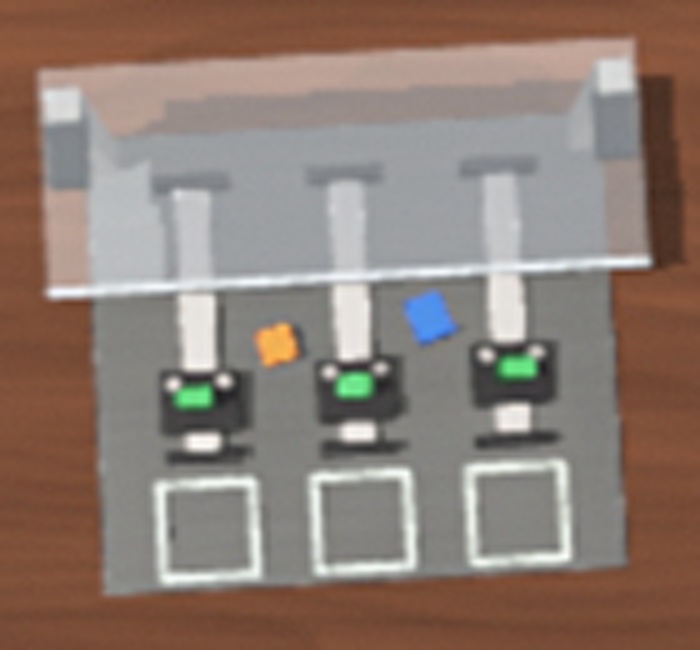

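View pics/rigscene.png

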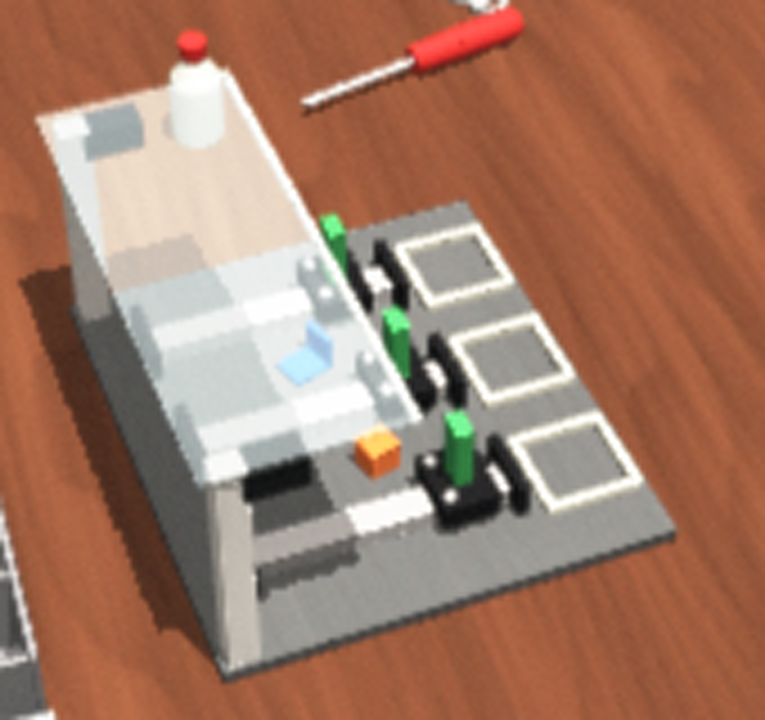

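View pics/mk.png

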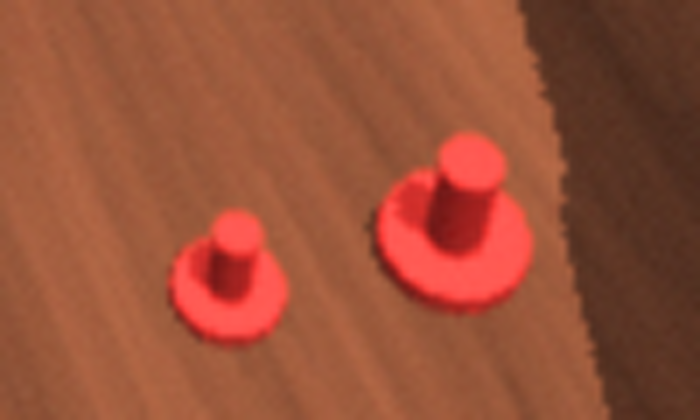

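```bash
python3 -m pendant '-3 2.7 0 -0.07; -6 5.5 0 -0.14; -9 8.2 0 -0.21; -12 11 0 -0.28; -15 13.7 0 -0.35; -18 16.5 0 -0.41; -21 19.2 0 -0.46; -24.5 22.2 0 -0.506'; python3 -m pendant '-4 0.9 0 0; -8 1.8 0 0; -12 2.7 0 0; -16 3.7 0 0; -20 4.7 0 0; -24 5.6 0 0; -28 6.5 0 0; -32.2 7.5 0 0'
```

```text
time_s: 1.42
eef_pos: [0.3717, 0.2757, 0.239]
ee_rot: [180.0, -0.0, 94.1]
force: [1.8, 0.5, -0.7]
gripper_width: 0.0882
time_s: 2.08
eef_pos: [0.4682, -0.0392, 0.2392]
ee_rot: [179.9, -0.0, 94.0]
force: [0.3, 0.4, 0.0]
gripper_width: 0.0881
```

```bash
cat > w.py <<'E'
from h import *
import sys
def go(tag):
    st=manip.read_state();c=manip.get_calibration('wrist');im,d=manip.snapshot('wrist')
    print(st['time_s'],st['eef_pos'].round(4),st['ee_rot'].round(2),st['force'].round(2),st['joint_positions'].round(1))
    save(tag,im);np.savez(tag+'.npz',im=im,d=d,P=cloud(d,c));return im,d,cloud(d,c),c
def greens(im,d,P):
    i=im.astype(int);r,g,b=i[...,0],i[...,1],i[...,2]
    m=(g>90)&(g>r*1.5)&(g>b*1.4)
    n,l,s,c=cv2.connectedComponentsWithStats(m.astype(np.uint8))
    for k in range(1,n):
        if s[k,4]<30: continue
        mm=cv2.erode((l==k).astype(np.uint8),np.ones((3,3)))>0
        q=P[mm&(d>0)]
        if len(q)<5: continue
        t=q[q[:,2]>0.084]
        print('green',c[k].round(),s[k,4],'all',q.min(0).round(4),q.max(0).round(4),'top',len(t),(t.min(0).round(4),t.max(0).round(4),t.mean(0).round(4)) if len(t) else '')
if __name__=='__main__':
    im,d,P,c=go(sys.argv[1]);greens(im,d,P)
E
python3 w.py w1
```

```text
2.0833 [ 0.4682 -0.0392  0.2392] [ 1.7994e+02 -1.0000e-02  9.3980e+01] [0.25 0.37 0.04] [-11.7  13.   12.7 115.2  -3.6  52.1  96.9]
green [249. 256.] 408 all [ 0.5738 -0.0486  0.0453] [ 0.5849 -0.0314  0.0882] top 99 (array([ 0.5748, -0.0479,  0.0841]), array([ 0.5849, -0.0314,  0.0882]), array([ 0.5796, -0.0397,  0.0857]))
green [324. 254.] 350 all [0.5655 0.0495 0.0421] [0.5774 0.0668 0.0876] top 50 (array([0.5663, 0.0501, 0.0842]), array([0.5774, 0.0608, 0.0876]), array([0.5721, 0.0553, 0.0857]))
green [182. 252.] 40 all [ 0.5873 -0.1313  0.0438] [ 0.5936 -0.1288  0.0544] top 0
```

View pics/w1.png

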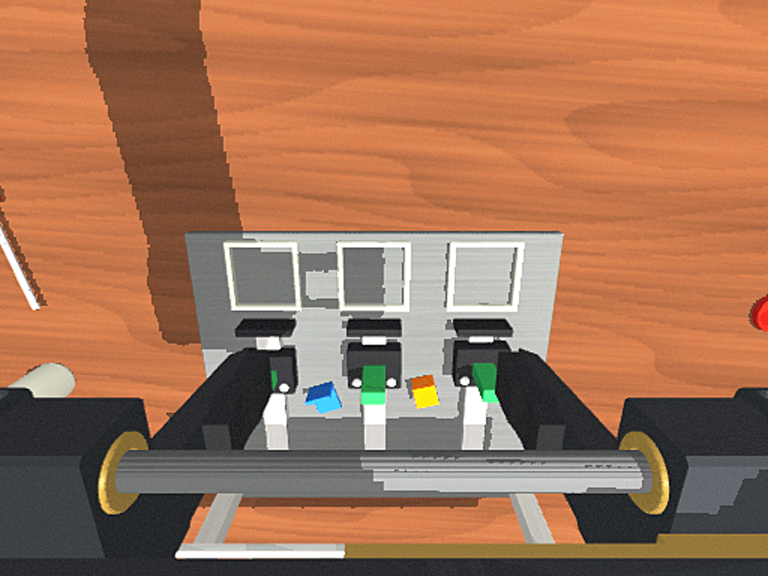

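```bash
python3 -m pendant '-0.3 3.6 0 0; -0.5 7.2 0 0; -0.8 10.8 0 0; -0.8 10.8 4 0; -0.8 10.8 8 0; -0.8 10.8 12 0; -0.8 10.8 12 0' 5 8; python3 w.py w2
```

```text
time_s: 2.72
eef_pos: [0.5709, -0.037, 0.1118]
ee_rot: [-179.3, -0.1, 94.0]
force: [-1.9, 0.6, -1.2]
gripper_width: 0.05
2.7167 [ 0.5709 -0.037   0.1118] [-1.7928e+02 -5.0000e-02  9.4000e+01] [-1.87  0.62 -1.22] [ -8.8  33.5  10.7 105.3  -8.6  42.7 100.6]
green [385. 228.] 1427 all [0.5655 0.0488 0.0427] [0.5774 0.0688 0.0877] top 420 (array([0.5657, 0.0492, 0.0841]), array([0.5774, 0.0688, 0.0877]), array([0.5714, 0.0587, 0.0857]))
green [250. 231.] 1064 all [ 0.5744 -0.0491  0.0448] [ 0.5866 -0.0305  0.0873] top 412 (array([ 0.5746, -0.0489,  0.084 ]), array([ 0.5866, -0.0305,  0.0873]), array([ 0.5803, -0.0398,  0.0858]))
green [117. 237.] 1447 all [ 0.5869 -0.1485  0.043 ] [ 0.5991 -0.1282  0.0875] top 425 (array([ 0.5869, -0.1485,  0.084 ]), array([ 0.5991, -0.1282,  0.0875]), array([ 0.5928, -0.1382,  0.0858]))
```

View pics/w2.png

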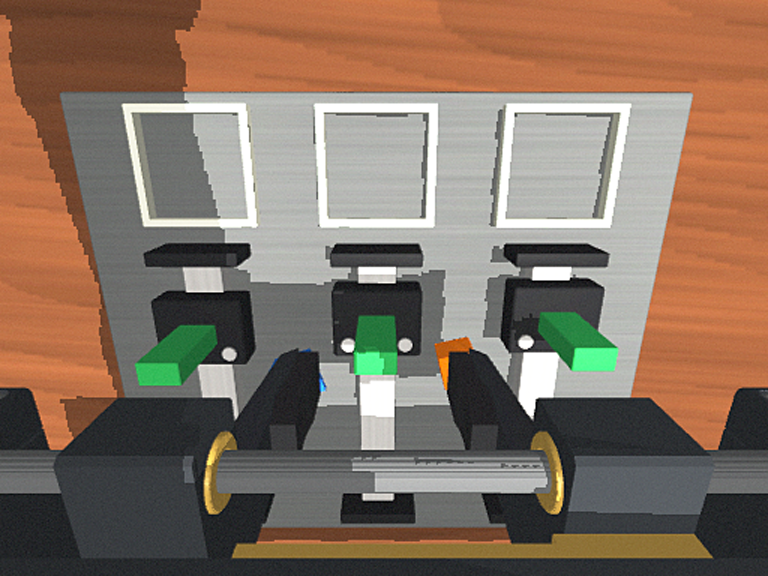

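```bash
python3 -m pendant '-0.1 0 3 0; -0.1 0.3 6.4 0; -0.1 0.3 6.4 0';  python3 -m pendant '0 0 0 0; 0 0 0 0; 0 0 0 0;0 0 0 0' 1 8
```

```text
time_s: 3.02
eef_pos: [0.5778, -0.0381, 0.0526]
ee_rot: [-179.8, -0.0, 94.0]
force: [-1.4, 0.1, 0.1]
gripper_width: 0.0496
time_s: 3.35
eef_pos: [0.5809, -0.0386, 0.0572]
ee_rot: [179.8, 0.0, 94.0]
force: [-0.2, 0.2, -0.1]
gripper_width: 0.0255
```

```bash
python3 -m pendant '0 0 0 0; 0 0 0 0; 0 0 0 0; 0 -0.5 0 0; 0 -1 0 0;0 -1.5 0 0; 0 -1.9 0 0'
```

```text
time_s: 3.93
eef_pos: [0.5656, -0.0411, 0.0572]
ee_rot: [179.3, 0.1, 93.9]
force: [12.6, -2.6, -2.6]
gripper_width: 0.0198
```

```bash
python3 -m pendant '0 -0.2 0 0; 0 -0.2 0 0'; python3 -m pendant '0 0 0 0; 0 0 0 0; 0 0 0 0;0 0 0 0; 0 0 -2 0; 0 0 -5 0; 0 0 -6 0; 0 0 -6 0' 5 8;python3 w.py w3
```

```text
time_s: 4.1
eef_pos: [0.5641, -0.0412, 0.0573]
ee_rot: [179.3, 0.1, 93.9]
force: [10.4, -3.1, -1.2]
gripper_width: 0.0198
time_s: 4.77
eef_pos: [0.56, -0.04, 0.117]
ee_rot: [179.8, 0.0, 94.0]
force: [-0.7, 0.2, 0.1]
gripper_width: 0.0494
4.7667 [ 0.56  -0.04   0.117] [1.7975e+02 1.0000e-02 9.3970e+01] [-0.7   0.15  0.12] [ -8.7  31.7  10.8 107.6  -8.6  41.2 101. ]
green [253. 225.] 1049 all [ 0.5618 -0.0501  0.0424] [ 0.5742 -0.0314  0.0874] top 406 (array([ 0.5622, -0.0501,  0.084 ]), array([ 0.5742, -0.0314,  0.0874]), array([ 0.568 , -0.0409,  0.0858]))
green [383. 237.] 1362 all [0.5655 0.0489 0.0419] [0.5777 0.0689 0.0872] top 398 (array([0.5656, 0.049 , 0.084 ]), array([0.5777, 0.0689, 0.0872]), array([0.5715, 0.0587, 0.0856]))
green [126. 245.] 1339 all [ 0.5867 -0.1486  0.0431] [ 0.5988 -0.1283  0.0874] top 351 (array([ 0.5872, -0.1486,  0.084 ]), array([ 0.5988, -0.1287,  0.0874]), array([ 0.5925, -0.1384,  0.0858]))
```

View pics/w3.png

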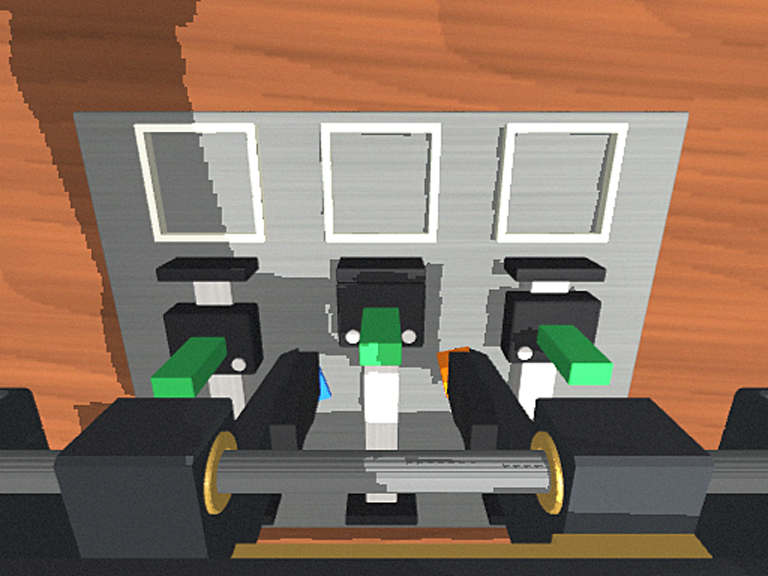

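```bash
python3 -m pendant '3.3 0.6 0 0; 6.6 1.2 0 0; 9.8 1.7 0 0; 9.8 1.7 0 0; 9.8 1.7 3 0; 9.8 1.7 6.2 0; 9.8 1.7 6.2 0' 5 8;  python3 -m pendant '0 0 0 0; 0 0 0 0; 0 0 0 0;0 0 0 0;0 0 0 0;0 0 0 0' 1 8;  python3 -m pendant '0 -0.4 0 0; 0 -0.8 0 0;0 -1.2 0 0; 0 -1.6 0 0; 0 -1.6 0 0'
```

```text
time_s: 5.4
eef_pos: [0.5632, 0.0587, 0.0465]
ee_rot: [-179.4, 0.1, 94.0]
force: [-1.2, 0.1, -0.8]
gripper_width: 0.0502
time_s: 5.9
eef_pos: [0.5695, 0.0593, 0.054]
ee_rot: [179.9, -0.0, 94.0]
force: [-0.9, 0.9, 5.9]
gripper_width: 0.0203
time_s: 6.32
eef_pos: [0.5566, 0.0584, 0.0543]
ee_rot: [179.5, -0.0, 94.0]
force: [8.3, 0.3, -0.4]
gripper_width: 0.02
```

```bash
python3 -m pendant '0 0 0 0; 0 0 0 0; 0 0 0 0;0 0 0 0; 0 0 -3 0; 0 0 -6.3 0; 0 0 -6.3 0' 5 8; python3 -m pendant '-4 0.4 0 0; -8 0.8 0 0; -12 1.2 0 0; -16 1.8 0 0; -19.8 2.3 0 0; -19.8 2.3 0 0;-19.8 2.3 0 0'; python3 w.py w4
```

```text
time_s: 6.9
eef_pos: [0.5556, 0.0579, 0.1204]
ee_rot: [179.6, -0.0, 93.9]
force: [0.5, 0.8, 0.2]
gripper_width: 0.0503
time_s: 7.48
eef_pos: [0.5885, -0.1415, 0.1153]
ee_rot: [-180.0, 0.1, 93.7]
force: [-1.2, 0.7, -0.3]
gripper_width: 0.05
7.4833 [ 0.5885 -0.1415  0.1153] [-1.7996e+02  7.0000e-02  9.3660e+01] [-1.16  0.66 -0.35] [  1.1  35.6  11.2 100.8  -9.2  44.6 110.5]
green [395. 198.] 1300 all [ 0.5621 -0.0516  0.0431] [ 0.5742 -0.0318  0.0875] top 433 (array([ 0.5622, -0.0512,  0.0841]), array([ 0.5742, -0.0318,  0.0875]), array([ 0.5679, -0.0414,  0.0857]))
green [501. 189.] 344 all [0.5558 0.0474 0.041 ] [0.5669 0.0592 0.0632] top 0 
green [258. 222.] 1027 all [ 0.5868 -0.1485  0.0439] [ 0.5993 -0.1298  0.0885] top 408 (array([ 0.5872, -0.1484,  0.084 ]), array([ 0.5993, -0.1298,  0.0885]), array([ 0.5929, -0.1393,  0.0858]))
```

View pics/w4.png

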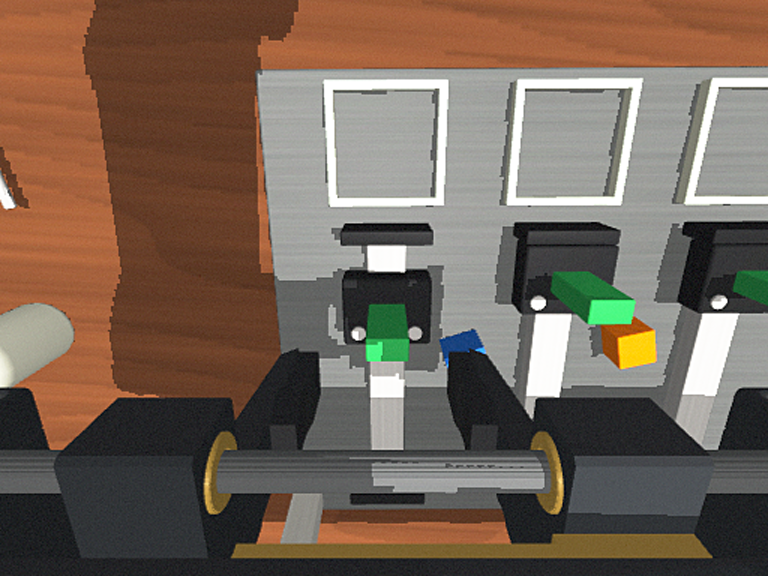

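```bash
python3 -m pendant '0.15 0 3 0; 0.15 0 6.2 0; 0.15 0 6.2 0;0.15 0 6.2 0';  python3 -m pendant '0 0 0 0; 0 0 0 0; 0 0 0 0;0 0 0 0;0 0 0 0;0 0 0 0' 1 8;  python3 -m pendant '0 -0.4 0 0; 0 -0.8 0 0;0 -1.2 0 0; 0 -1.6 0 0; 0 -2 0 0; 0 -2.3 0 0; 0 -2.3 0 0'
```

```text
time_s: 7.87
eef_pos: [0.5875, -0.1344, 0.0525]
ee_rot: [-179.8, -0.1, 94.1]
force: [0.4, 0.3, 0.1]
gripper_width: 0.0502
time_s: 8.37
eef_pos: [0.5902, -0.1396, 0.0552]
ee_rot: [179.8, 0.2, 93.9]
force: [0.6, -5.1, 2.5]
gripper_width: 0.0201
time_s: 8.95
eef_pos: [0.5703, -0.1409, 0.0556]
ee_rot: [179.5, 0.3, 93.9]
force: [7.7, -5.6, -3.3]
gripper_width: 0.02
```

```bash
python3 -m pendant '0 0 0 0; 0 0 0 0; 0 0 0 0;0 0 0 0; 0 0 -3 0; 0 0 -6.3 0; 0 0 -8 0; 0 0 -8 0' 5 8; python3 w.py w5;  python3 -m pendant '3.5 0 -2 0; 7 0 -4 0; 10.5 0 -6 0; 14 0 -8 0; 17.5 0 -10 0; 18 0 -14 0; 18 0 -17 0; 18 0 -18 0'
```

```text
time_s: 9.62
eef_pos: [0.5686, -0.1387, 0.1376]
ee_rot: [179.6, 0.1, 94.0]
force: [0.6, -0.9, 0.4]
gripper_width: 0.05
9.6167 [ 0.5686 -0.1387  0.1376] [1.7965e+02 7.0000e-02 9.3970e+01] [ 0.56 -0.87  0.37] [  0.7  31.9  11.6 103.6  -8.6  45.  110.6]
green [252. 212.] 807 all [ 0.5688 -0.1495  0.0444] [ 0.5804 -0.1312  0.0873] top 312 (array([ 0.5688, -0.1494,  0.084 ]), array([ 0.5804, -0.1312,  0.0873]), array([ 0.5746, -0.1404,  0.0858]))
green [373. 211.] 1044 all [ 0.5619 -0.0514  0.0423] [ 0.5742 -0.0319  0.0875] top 325 (array([ 0.5619, -0.0512,  0.084 ]), array([ 0.5742, -0.0319,  0.0875]), array([ 0.5678, -0.0415,  0.0857]))
green [488. 210.] 1079 all [0.5551 0.0475 0.0415] [0.567  0.0654 0.0872] top 143 (array([0.556 , 0.0484, 0.0841]), array([0.567 , 0.0585, 0.0872]), array([0.5614, 0.053 , 0.0856]))
time_s: 10.33
eef_pos: [0.555, 0.0427, 0.3168]
ee_rot: [179.8, -0.0, 94.1]
force: [1.5, -0.9, 1.0]
gripper_width: 0.0498
```

View pics/w5.png

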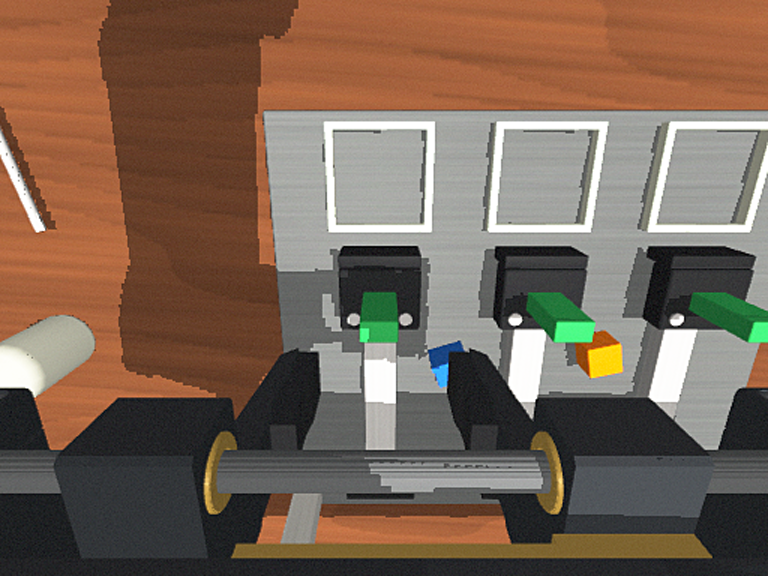

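```bash
python3 -m pendant '0 4 0 0; 0 8 0 0; 0 12 0 0; 0 16 0 0; 0 20 0 0; 0 24 0 0; 0 28 0 0; 0 32 0 0';  python3 -m pendant '0 4 0 0; 0 8 0 0; 0 12 0 0; 0 16 0 0';python3 -c "
from h import *;print(manip.read_state()['joint_positions'])"
```

```text
time_s: 11.0
eef_pos: [0.8622, 0.0626, 0.3106]
ee_rot: [-179.8, -0.0, 93.9]
force: [1.8, -1.0, -0.4]
gripper_width: 0.0505
time_s: 11.33
eef_pos: [0.9024, 0.045, 0.3021]
ee_rot: [179.4, -3.5, 91.3]
force: [-0.0, -2.0, -0.7]
gripper_width: 0.0497
[-10.27241612  67.62109003  46.07124187  17.56767216 -46.05360169
  99.39186421  93.12702683]
```

```bash
python3 -m pendant '0 0 -2 0; 0 -4 -6 0; 0 -8 -10 0; 0 -12 -14 0; 0 -16 -17 0; 0 -20 -20 0; 0 -20 -20 0';python3 -c "
from h import *;print(manip.read_state()['joint_positions'].round(1))"
```

```text
time_s: 11.92
eef_pos: [0.7183, 0.0302, 0.486]
ee_rot: [179.4, -3.4, 91.2]
force: [-0.5, 0.8, 0.7]
gripper_width: 0.0501
[-29.1  39.7  55.8  55.  -35.8  98.8 104.9]
```

```bash
python3 -m pendant '0 0 -4 0; 0 0 -8 0; 0 0 -12 0; 0 0 -16 0';python3 -c "
from h import *;print(manip.read_state()['joint_positions'].round(1))";python3 -m pendant '0 0 -4 0; 0 0 -8 0; 0 0 -12 0; 0 0 -16 0';python3 -c "
from h import *;print(manip.read_state()['joint_positions'].round(1))"
```

```text
time_s: 12.25
eef_pos: [0.7166, 0.0212, 0.5687]
ee_rot: [-179.4, -3.4, 91.1]
force: [-0.1, 0.0, -2.5]
gripper_width: 0.0498
[-14.7  37.3  30.7  37.5 -22.5 109.2  94.4]
time_s: 12.58
eef_pos: [0.6861, 0.0227, 0.635]
ee_rot: [176.0, -4.6, 91.6]
force: [0.5, 0.6, -1.9]
gripper_width: 0.05
[-11.9  30.6  20.8  37.6 -16.4 109.3  91.4]
```

```bash
python3 -m pendant '0 2 -4 0; 0 4 -8 0; 0 6 -12 0; 0 8 -16 0; 0 10 -20 0; 0 12 -24 0';python3 -c "
from h import *;print(manip.read_state()['joint_positions'].round(1))"
```

```text
time_s: 13.08
eef_pos: [0.66, 0.0024, 0.7924]
ee_rot: [159.2, -8.9, 89.4]
force: [2.6, -0.5, 0.7]
gripper_width: 0.05
[-14.1  24.5  38.   29.2 -31.1 109.2  90.7]
```

```bash
cat > s.py <<'E'
from h import *
from scipy.spatial.transform import Rotation as R
s=manip.read_state();r=R.from_euler('xyz',s['ee_rot'],degrees=True).as_matrix()
print(s['joint_positions'].round(1));print(r.round(3));z=r[:,2];print('tilt',np.degrees(np.arccos(-z[2])).round(1),'az',np.degrees(np.arctan2(z[1],z[0])).round(1), 'rig y comp', (z@[-.068,.9977,0]).round(3))
E
python3 -m pendant '-2 1 -3 0; -4 2 -6 0; -6 3 -9 0; -8 4 -12 0'; python3 s.py
```

```text
time_s: 13.42
eef_pos: [0.6377, -0.054, 0.8207]
ee_rot: [156.7, -8.8, 89.3]
force: [0.8, 0.2, -1.1]
gripper_width: 0.05
[  5.8  21.5   0.5  26.1 -11.1 109.3  88. ]
[[ 0.012  0.917  0.398]
 [ 0.988 -0.071  0.136]
 [ 0.153  0.392 -0.907]]
tilt 24.9 az 18.8 rig y comp 0.108
```

```bash
python3 -m pendant '-4 1 -2 0; -8 2 -4 0; -12 3 -6 0; -16 4 -8 0;-20 5 -10 0'; python3 s.py
```

```text
time_s: 13.83
eef_pos: [0.6175, -0.2, 0.8168]
ee_rot: [154.4, -8.5, 89.1]
force: [0.6, 0.5, 0.8]
gripper_width: 0.0498
[ 25.1  23.4  -8.5  24.5 -12.  109.3  98.8]
[[ 0.016  0.901  0.433]
 [ 0.989 -0.078  0.127]
 [ 0.148  0.427 -0.892]]
tilt 26.8 az 16.3 rig y comp 0.097
```

```bash
python3 -m pendant '-3.5 -0.7 -1.7 0; -7 -1.4 -3.4 0; -10.5 -2.1 -5.1 0; -14 -2.8 -6.8 0;-17.5 -3.5 -8.5 0; -21 -4.2 -10 0; -24 -5 -12 0'; python3 s.py
```

```text
time_s: 14.42
eef_pos: [0.5202, -0.385, 0.7958]
ee_rot: [152.4, -7.8, 88.7]
force: [-0.3, 0.8, 0.6]
gripper_width: 0.05
[ 52.8  25.1 -23.9  26.8 -10.8 109.3 114.1]
[[ 0.023  0.885  0.465]
 [ 0.991 -0.083  0.109]
 [ 0.135  0.458 -0.878]]
tilt 28.6 az 13.2 rig y comp 0.078
```

```bash
python3 -m pendant '-1 2.4 -2.3 0; -2 4.8 -4.6 0; -3 7.2 -6.9 0; -4 9.6 -9.2 0;-4 11.8 -11.5 0'; python3 s.py
```

```text
time_s: 14.83
eef_pos: [0.5355, -0.3891, 0.8138]
ee_rot: [149.9, -6.7, 88.3]
force: [0.7, -0.2, 0.3]
gripper_width: 0.0504
[ 49.6  26.5 -19.2  22.1 -13.  109.3 113.6]
[[ 0.03   0.863  0.504]
 [ 0.993 -0.084  0.086]
 [ 0.117  0.498 -0.859]]
tilt 30.7 az 9.7 rig y comp 0.052
```

```bash
python3 -m pendant '-3 1 -2.5 0; -6 2.5 -5 0; -9 4 -7.5 0; -12 6 -10 0'; python3 s.py
```

```text
time_s: 15.17
eef_pos: [0.5128, -0.4469, 0.8128]
ee_rot: [147.7, -5.7, 87.6]
force: [-0.0, -0.2, -0.2]
gripper_width: 0.0497
[ 54.4  29.1 -18.5  18.8 -15.  109.4 117.8]
[[ 0.042  0.842  0.537]
 [ 0.994 -0.088  0.061]
 [ 0.099  0.532 -0.841]]
tilt 32.7 az 6.5 rig y comp 0.024
```

```bash
python3 -m pendant '1.4 -1.7 3.2 0; 2.8 -3.4 6.4 0; 4.2 -5.1 9.6 0; 5.6 -6.8 12.8 0; 7 -8.5 16 0; 8.4 -10.2 19.2 0; 9.8 -11.9 22.4 0; 11.2 -13.7 25.8 0'; python3 s.py
```

```text
time_s: 15.83
eef_pos: [0.539, -0.3117, 0.5451]
ee_rot: [147.7, -5.6, 87.6]
force: [0.9, -0.7, -0.2]
gripper_width: 0.0501
[ 59.6   6.6 -25.   87.6 -20.8  62.7 127. ]
[[ 0.042  0.843  0.537]
 [ 0.994 -0.088  0.061]
 [ 0.098  0.531 -0.841]]
tilt 32.7 az 6.5 rig y comp 0.024
```

```bash
python3 -m pendant '1.4 -1.7 3.3 -0.02; 2.9 -3.5 6.6 -0.04; 4.3 -5.3 9.9 -0.06; 5.8 -7 13.2 -0.08; 7.2 -8.8 16.5 -0.1; 8.7 -10.6 19.8 -0.12; 10.1 -12.4 23.1 -0.14; 11.6 -14.1 26.5 -0.157'; python3 s.py; python3 w.py w6
```

```text
time_s: 16.5
eef_pos: [0.5673, -0.1684, 0.2592]
ee_rot: [147.3, -0.8, 95.2]
force: [0.8, -0.5, 0.1]
gripper_width: 0.05
[ 47.6  14.9 -31.7 119.6 -17.9  18.5 129.4]
[[-0.091  0.838  0.537]
 [ 0.996  0.07   0.061]
 [ 0.013  0.541 -0.841]]
tilt 32.7 az 6.4 rig y comp 0.024
16.5 [ 0.5673 -0.1684  0.2592] [147.27  -0.77  95.25] [ 0.77 -0.5   0.07] [ 47.6  14.9 -31.7 119.6 -17.9  18.5 129.4]
green [279.  84.] 653 all [ 0.5686 -0.1506  0.0435] [ 0.5812 -0.1318  0.0875] top 181 (array([ 0.5687, -0.1496,  0.084 ]), array([ 0.5812, -0.1318,  0.0875]), array([ 0.5744, -0.1408,  0.0858]))
green [374.  85.] 709 all [ 0.5617 -0.0513  0.0432] [ 0.5734 -0.0327  0.0873] top 172 (array([ 0.5621, -0.0505,  0.0841]), array([ 0.5734, -0.0327,  0.0873]), array([ 0.5674, -0.0415,  0.0857]))
green [468.  86.] 762 all [0.5548 0.0482 0.0424] [0.5667 0.0667 0.0871] top 160 (array([0.555 , 0.0488, 0.084 ]), array([0.5667, 0.0667, 0.0871]), array([0.5604, 0.0578, 0.0855]))
```

View pics/w6.png

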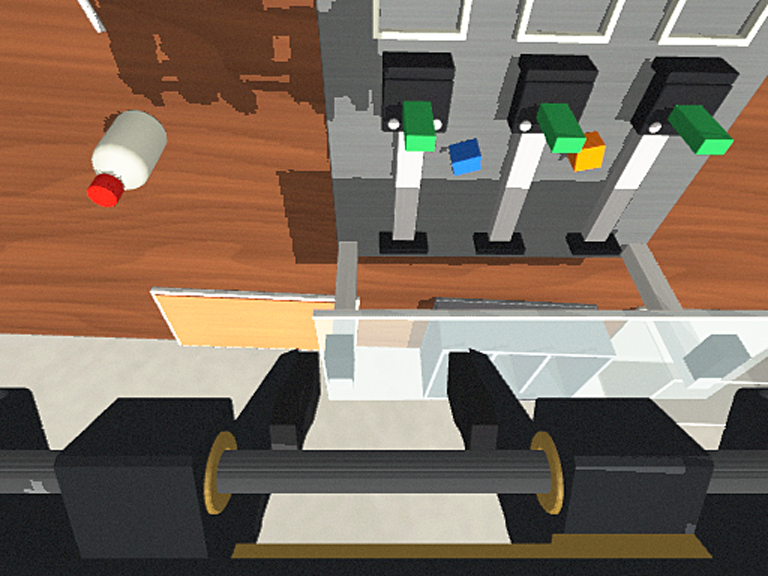

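```bash
python3 -m pendant '0.6 -1.8 3.5 0; 1.3 -3.6 7 0; 2 -5.4 10.6 0; 2.6 -7.1 14.1 0; 2.6 -7.1 14.1 0; 2.6 -7.1 14.1 0' 5 8; python3 s.py; python3 w.py w7
```

```text
time_s: 17.05
eef_pos: [0.5966, -0.1498, 0.1436]
ee_rot: [150.6, -2.2, 95.8]
force: [-0.6, 0.4, -0.6]
gripper_width: 0.0499
[ 25.   26.7 -10.2 119.7 -48.3  11.  158. ]
[[-0.101  0.868  0.485]
 [ 0.994  0.069  0.084]
 [ 0.039  0.491 -0.87 ]]
tilt 29.5 az 9.8 rig y comp 0.05
17.05 [ 0.5966 -0.1498  0.1436] [150.57  -2.23  95.82] [-0.62  0.42 -0.6 ] [ 25.   26.7 -10.2 119.7 -48.3  11.  158. ]
green [267. 138.] 1433 all [ 0.5683 -0.1502  0.042 ] [ 0.5804 -0.1313  0.087 ] top 362 (array([ 0.5688, -0.1495,  0.0841]), array([ 0.5804, -0.1313,  0.087 ]), array([ 0.5742, -0.1406,  0.0857]))
green [406. 138.] 1389 all [ 0.5615 -0.0515  0.0419] [ 0.5737 -0.0325  0.0872] top 341 (array([ 0.5617, -0.0507,  0.084 ]), array([ 0.5737, -0.0326,  0.0872]), array([ 0.5674, -0.0417,  0.0856]))
green [505. 120.] 88 all [0.5558 0.0487 0.042 ] [0.5572 0.0532 0.0477] top 0
```

View pics/w7.png

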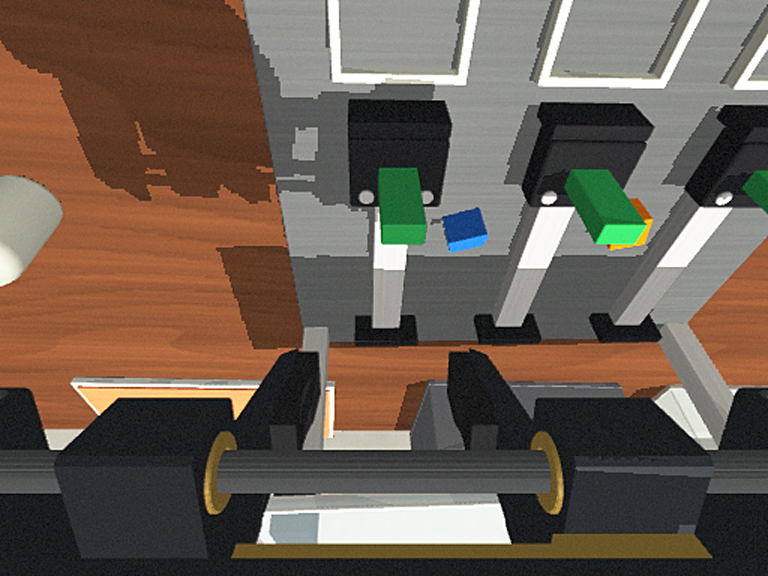

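```bash
python3 -m pendant '3.5 0 -1.5 0; 7 0 -1.5 0; 10.5 0 -1.5 0; 14 0 -1.5 0; 17.5 0 -1.5 0; 21.2 0 -1.5 0; 21.2 0 -1.5 0' 5 8; python3 s.py;python3 -c "
from h import *;print(manip.read_state()['eef_pos'])"
```

```text
time_s: 17.68
eef_pos: [0.5719, 0.0347, 0.169]
ee_rot: [150.7, -2.2, 95.8]
force: [0.4, -0.4, -0.3]
gripper_width: 0.0501
[-30.2  20.5  27.1 128.6 -72.9  11.  158. ]
[[-0.101  0.87   0.483]
 [ 0.994  0.069  0.083]
 [ 0.039  0.489 -0.872]]
tilt 29.3 az 9.7 rig y comp 0.05
[0.57190851 0.03469849 0.16897301]
```

```bash
python3 -m pendant '0.1 2.5 -3.2 0; 0.2 5 -6.4 0; 0.3 7.5 -9.6 0; 0.4 10 -12.8 0; 0.5 12.4 -16 0'; python3 s.py; python3 -m pendant '3.7 0.3 0.3 0; 7.5 0.6 0.6 0; 11.2 0.9 0.9 0; 15 1.2 1.2 0; 18.7 1.4 1.5 0; 22.4 1.6 1.8 0; 26 1.8 2.1 0; 29.8 2 2.5 0'; python3 s.py
```

```text
time_s: 18.1
eef_pos: [0.5978, 0.0332, 0.3432]
ee_rot: [151.0, -2.1, 95.7]
force: [0.5, 2.0, 0.6]
gripper_width: 0.0503
[-69.3  10.5  71.3 116.3 -26.2  33.6 112.9]
[[-0.099  0.872  0.479]
 [ 0.994  0.069  0.08 ]
 [ 0.037  0.484 -0.874]]
tilt 29.1 az 9.5 rig y comp 0.047
time_s: 18.77
eef_pos: [0.5982, 0.335, 0.3411]
ee_rot: [150.9, -2.2, 95.7]
force: [0.4, -0.8, 0.5]
gripper_width: 0.0497
[-88.4  28.4  67.2 103.8 -26.6  38.   82. ]
[[-0.1    0.872  0.48 ]
 [ 0.994  0.069  0.082]
 [ 0.038  0.485 -0.873]]
tilt 29.1 az 9.7 rig y comp 0.049
```

```bash
cat > fk.py <<'E'
import numpy as np
from scipy.spatial.transform import Rotation as R
from scipy.optimize import least_squares
D=[([-68.766,30.733,-0.252,88.115,0.149,61.152,-4.079],[.275,.589,.239],[180,.1,65]),
([-11.7,13,12.7,115.2,-3.6,52.1,96.9],[.4682,-.0392,.2392],[179.94,0,93.98]),
([-8.8,33.5,10.7,105.3,-8.6,42.7,100.6],[.5709,-.037,.1118],[-179.28,-.05,94]),
([1.1,35.6,11.2,100.8,-9.2,44.6,110.5],[.5885,-.1415,.1153],[-179.96,.07,93.66]),
([-10.27,67.62,46.07,17.57,-46.05,99.39,93.13],[.9024,.045,.3021],[179.4,-3.5,91.3]),
([-29.1,39.7,55.8,55,-35.8,98.8,104.9],[.7183,.0302,.486],[179.4,-3.4,91.2]),
([5.8,21.5,.5,26.1,-11.1,109.3,88],[.6377,-.054,.8207],[156.7,-8.8,89.3]),
([54.4,29.1,-18.5,18.8,-15,109.4,117.8],[.5128,-.4469,.8128],[147.7,-5.7,87.6]),
([59.6,6.6,-25,87.6,-20.8,62.7,127],[.539,-.3117,.5451],[147.7,-5.6,87.6]),
([47.6,14.9,-31.7,119.6,-17.9,18.5,129.4],[.5673,-.1684,.2592],[147.27,-.77,95.25]),
([25,26.7,-10.2,119.7,-48.3,11,158],[.5966,-.1498,.1436],[150.57,-2.23,95.82]),
([-30.2,20.5,27.1,128.6,-72.9,11,158],[.5719,.0347,.169],[150.7,-2.2,95.8]),
([-69.3,10.5,71.3,116.3,-26.2,33.6,112.9],[.5978,.0332,.3432],[151,-2.1,95.7]),
([-88.4,28.4,67.2,103.8,-26.6,38,82],[.5982,.335,.3411],[150.9,-2.2,95.7])]
def rot(ax,a): return R.from_euler(ax,a,degrees=True).as_matrix()
def fk(q,p):
    sg=p['s'];L=p['L'];T=np.eye(4)
    def mul(M,t):
        nonlocal T
        A=np.eye(4);A[:3,:3]=M;A[:3,3]=t;T=T@A
    mul(rot('z',L[0]),[0,0,0])
    axs='zyzyzyz'
    off=[(0,L[13],L[1]),(0,L[14],0),(L[2],L[9],L[3]),(L[4],L[10],0),(L[5],L[11],L[6]),(L[7],L[12],0),(0,0,L[8])]
    tr=[(0,0,0)]*7
    for i in range(7):
        mul(rot(axs[i],sg[i]*q[i]),[0,0,0]); mul(np.eye(3),off[i])
    mul(rot('z',L[15]),[0,0,0])
    return T
def res(L,s):
    o=[]
    for q,x,e in D:
        T=fk(q,dict(s=s,L=L));o+=list((T[:3,3]-x)*10)
        o+=list((R.from_matrix(T[:3,:3]).inv()*R.from_euler('xyz',e,degrees=True)).as_rotvec()*3)
    return np.array(o)
if __name__=='__main__':
    import itertools
    best=[]
    for s in itertools.product([-1],[1],[1,-1],[1],[1,-1],[1],[1,-1]):
        for b0 in (0,90,180):
            L0=np.zeros(16);L0[[1,3,6,8]]=.36,.4,.4,.25;L0[15]=b0
            f=least_squares(res,L0,args=(s,));best.append((f.cost,s,f.x))
    best.sort(key=lambda t:t[0])
    for b in best[:3]: print(b[0],b[1],b[2].round(4))
    r=res(best[0][2],best[0][1]).reshape(-1,6);print(np.abs(r[:,:3]).max(1)/10,np.abs(r[:,3:]).max(1)/3)
    np.savez('fk.npz',s=best[0][1],L=best[0][2])
E
python3 fk.py
```

```text
0.0003538102167380076 (-1, 1, -1, 1, -1, 1, -1) [-4.630000e-02  3.486000e-01  2.000000e-04  5.043000e-01 -3.000000e-04
  5.000000e-04  4.461000e-01 -1.000000e-04  3.278000e-01 -2.015880e+02
  2.015673e+02 -1.470625e+02  1.470626e+02 -1.200000e-02 -1.200000e-02
  1.799661e+02]
0.00035381021686867187 (-1, 1, -1, 1, -1, 1, -1) [-4.630000e-02  3.486000e-01  2.000000e-04  5.043000e-01 -3.000000e-04
  5.000000e-04  4.461000e-01 -1.000000e-04  3.278000e-01  7.888395e+02
 -7.888601e+02 -3.997696e+02  3.997697e+02 -1.123369e+02  1.123128e+02
 -1.800339e+02]
0.00035381021796094327 (-1, 1, -1, 1, -1, 1, -1) [-4.640000e-02  3.486000e-01  2.000000e-04  5.043000e-01 -3.000000e-04
  5.000000e-04  4.461000e-01 -1.000000e-04  3.278000e-01 -9.313060e+01
  9.310990e+01  1.472574e+02 -1.472573e+02 -1.200000e-02 -1.200000e-02
  1.799661e+02]
[0.0002629  0.00017674 0.00034134 0.00058163 0.00026489 0.00050514
 0.00037538 0.00040011 0.00051192 0.00042708 0.00040807 0.00012865
 0.00068116 0.00029478] [0.00175307 0.00022214 0.0010238  0.00133815 0.0008637  0.00173471
 0.00173143 0.0015541  0.00155785 0.00064549 0.00121081 0.00126111
 0.00109093 0.00091526]
```

```bash
cat > ik.py <<'E'
from fk import *
z=np.load('fk.npz');P=dict(s=z['s'],L=z['L'])
lo=np.array([-154.64,-21.42,-72.66,13.99,-74.86,10.95,-158.01]);hi=np.array([154.64,123.67,72.17,137.28,254.86,109.41,158.01])
def Rt(tilt,az,yaw): # tool: z tilted by tilt toward az, tool x ~ dir yaw (horizontal-ish)
    t,a=np.radians([tilt,az]);zv=np.array([np.sin(t)*np.cos(a),np.sin(t)*np.sin(a),-np.cos(t)])
    x=np.array([np.cos(np.radians(yaw)),np.sin(np.radians(yaw)),0]);x-=x@zv*zv;x/=np.linalg.norm(x)
    return np.c_[x,np.cross(zv,x),zv]
def ik(pos,Rg,j3,seeds):
    best=None
    for q0 in seeds:
        def f(v):
            q=np.array([v[0],v[1],j3,*v[2:]])
            T=fk(q,P);return np.r_[(T[:3,3]-pos)*10,(R.from_matrix(T[:3,:3]).inv()*R.from_matrix(Rg)).as_rotvec()*3]
        g=least_squares(f,np.delete(q0,2),bounds=(np.delete(lo,2),np.delete(hi,2)))
        if best is None or g.cost<best[0]: best=(g.cost,np.insert(g.x,2,j3))
        if g.cost<1e-5: break
    return best
if __name__=='__main__':
    seeds=[np.array([0,20,0,115,a,25,b.__float__()]) for a,b in ((0,95),(-40,140),(40,50),(100,0))]
    for name,p in (('f1h',(.567,.059)),('f1far',(.645,.064)),('f3h',(.582,-.14)),('f3far',(.66,-.135)),('f2h',(.575,-.041))):
      for tilt in (24,29):
        for az in (4,10):
          o=[]
          for j3 in (-60,-40,-20,0,20,40,60):
            c,q=ik(np.array([*p,.06]),Rt(tilt,az,94),j3,[np.clip(s,lo+.1,hi-.1) for s in seeds])
            if c<1e-4: o.append((j3,*q[[0,4,5,6]].round(0).astype(int)))
          print(name,tilt,az,[tuple(int(x) for x in t) for t in o])
E
python3 ik.py
```

```text
f1h 24 4 [(-60, 35, 97, 41, 2), (-40, 20, 95, 25, -3), (-20, 4, 97, 14, -11)]
f1h 24 10 [(-60, 36, 96, 38, 5), (-40, 22, 95, 22, -2)]
f1h 29 4 [(-60, 35, 109, 43, -8), (-40, 20, 114, 28, -22), (-20, 4, 127, 18, -41), (0, -13, 159, 12, -77)]
f1h 29 10 [(-60, 37, 110, 39, -7), (-40, 23, 117, 24, -22), (-20, 6, 137, 15, -48), (0, -11, 178, 11, -94)]
f1far 24 4 [(-60, 33, 91, 43, 13), (-40, 20, 83, 27, 13), (-20, 5, 72, 15, 17)]
f1far 24 10 [(-60, 34, 90, 40, 16), (-40, 21, 81, 24, 16), (-20, 6, 67, 12, 24), (20, -25, -75, 12, 155)]
f1far 29 4 [(-60, 33, 103, 43, 3), (-40, 20, 101, 27, -5), (-20, 4, 106, 15, -17)]
f1far 29 10 [(-60, 35, 102, 39, 6), (-40, 22, 101, 23, -4), (-20, 6, 110, 11, -19)]
f3h 24 4 [(-60, 58, 88, 33, 35), (-40, 45, 80, 17, 36)]
f3h 24 10 [(-60, 60, 84, 31, 41), (-40, 46, 70, 15, 47)]
f3h 29 4 [(-60, 60, 102, 30, 23), (-40, 46, 110, 14, 8), (0, 14, 232, 11, -125)]
f3h 29 10 [(-60, 62, 97, 27, 30), (-40, 48, 102, 11, 17), (0, 16, 249, 13, -140)]
f3far 24 4 [(-60, 53, 83, 37, 42), (-40, 40, 67, 21, 48)]
f3far 24 10 [(-60, 54, 78, 35, 47), (-40, 42, 59, 20, 57), (-20, 27, 17, 11, 92), (0, 12, -45, 13, 149)]
f3far 29 4 [(-60, 55, 94, 33, 32), (-40, 42, 89, 17, 28)]
f3far 29 10 [(-60, 56, 89, 30, 39), (-40, 43, 78, 14, 40)]
f2h 24 4 [(-60, 47, 95, 36, 17), (-40, 33, 93, 20, 11)]
f2h 24 10 [(-60, 49, 93, 33, 20), (-40, 35, 89, 17, 17)]
f2h 29 4 [(-60, 49, 109, 36, 5), (-40, 34, 117, 21, -12), (-20, 18, 143, 12, -43), (0, 1, 193, 11, -98)]
f2h 29 10 [(-60, 51, 107, 32, 8), (-40, 36, 118, 17, -10), (0, 3, 214, 12, -117)]
```

```bash
cat > sim.py <<'E'
from ik import *
def err(q,pos,Rg):
    T=fk(q,P);return np.r_[pos-T[:3,3],R.from_matrix(Rg@T[:3,:3].T).as_rotvec()]
def jac(q):
    T=fk(q,P);J=np.zeros((6,7))
    for i in range(7):
        d=q.copy();d[i]+=.01;T2=fk(d,P)
        J[:3,i]=(T2[:3,3]-T[:3,3])/np.radians(.01);J[3:,i]=R.from_matrix(T2[:3,:3]@T[:3,:3].T).as_rotvec()/np.radians(.01)
    return J
def step(q,pos,Rg,lam=.02,it=6,null=None):
    q=q.copy()
    for _ in range(it):
        e=err(q,pos,Rg);J=jac(q)
        act=np.ones(7,bool)
        for _ in range(3):
            Ja=J*act
            dq=Ja.T@np.linalg.solve(Ja@Ja.T+lam**2*np.eye(6),e)
            v=((q+np.degrees(dq)>hi)|(q+np.degrees(dq)<lo))&act
            if null is not None: pass
            if not v.any(): break
            act&=~v
        q=np.clip(q+np.degrees(dq),lo,hi)
    return q
def run(q,wps,n=10,**k):
    # wps list of (pos,Rg)
    q=np.array(q,float);
    for pos,Rg in wps:
        p0=fk(q,P)[:3,3];m=max(1,int(np.ceil(np.linalg.norm(pos-p0)/.04)))
        for i in range(1,m+1): q=step(q,p0+(pos-p0)*i/m,Rg,**k)
    return q
def RE(e): return R.from_euler('xyz',e,degrees=True).as_matrix()
if __name__=='__main__':
    tests=[(1,2),(2,3),(8,9),(9,10),(10,11),(11,12),(12,13)]
    for a,b in tests:
        print(D[a][0],'->',D[b][0],'sim',run(D[a][0],[(np.array(D[b][1]),RE(D[b][2]))]).round(1))
E
python3 sim.py
```

```text
[-11.7, 13, 12.7, 115.2, -3.6, 52.1, 96.9] -> [-8.8, 33.5, 10.7, 105.3, -8.6, 42.7, 100.6] sim [ -8.8  33.5  10.7 105.3  -8.6  42.7 100.6]
[-8.8, 33.5, 10.7, 105.3, -8.6, 42.7, 100.6] -> [1.1, 35.6, 11.2, 100.8, -9.2, 44.6, 110.5] sim [  1.3  35.5  11.  100.8  -9.   44.6 110.3]
[59.6, 6.6, -25, 87.6, -20.8, 62.7, 127] -> [47.6, 14.9, -31.7, 119.6, -17.9, 18.5, 129.4] sim [ 47.4  14.9 -31.4 119.6 -18.3  18.5 129.8]
[47.6, 14.9, -31.7, 119.6, -17.9, 18.5, 129.4] -> [25, 26.7, -10.2, 119.7, -48.3, 11, 158] sim [ 25.2  26.7 -10.4 119.7 -48.3  11.  158. ]
[25, 26.7, -10.2, 119.7, -48.3, 11, 158] -> [-30.2, 20.5, 27.1, 128.6, -72.9, 11, 158] sim [-30.1  20.4  27.  128.6 -72.8  11.  158. ]
[-30.2, 20.5, 27.1, 128.6, -72.9, 11, 158] -> [-69.3, 10.5, 71.3, 116.3, -26.2, 33.6, 112.9] sim [-69.6  10.8  71.9 116.4 -27.   33.8 113.6]
[-69.3, 10.5, 71.3, 116.3, -26.2, 33.6, 112.9] -> [-88.4, 28.4, 67.2, 103.8, -26.6, 38, 82] sim [-88.7  28.9  67.9 103.8 -27.6  38.2  82.7]
```

```bash
cat > plan.py <<'E'
from sim import *
import sys,time
def follow(q,seq,it=2):
    """seq: list of (dworld xyz, roll rad) segments; commanded pose = reached pose at each segment start"""
    q=np.array(q,float);n=0
    for dw,roll in seq:
        T=fk(q,P);m=max(1,int(np.ceil(max(np.linalg.norm(dw)/.04,abs(roll)/.12))));n+=m
        for i in range(1,m+1):
            q=step(q,T[:3,3]+np.array(dw)*i/m,T[:3,:3]@rot('z',np.degrees(roll*i/m)),it=it)
    return q,n
def info(q):
    T=fk(q,P);z=T[:3,2];x=T[:3,0]
    return q.round(0),T[:3,3].round(3),'tilt',np.degrees(np.arccos(-z[2])).round(1),np.degrees(np.arctan2(z[1],z[0])).round(1),'xaz',np.degrees(np.arctan2(x[1],x[0])).round(0)
if __name__=='__main__':
    q0=np.array(D[13][0],float)
    # sign of roll on j7
    for r in (1,-1): print(r,info(follow(q0,[((0,0,0),r)])[0]))
    for r in (1.5,2.5,3.2,4):
        for s in (1,-1):
            q,n=follow(q0,[((0,0,0),r*s)]);print(r*s,n,*info(q));q2,n=follow(q,[((0,0,0),-r*s)]);print('   back',*info(q2))
E
time python3 plan.py
```

```text
1 (array([-90.,  31.,  72., 104., -33.,  40.,  30.]), array([0.598, 0.335, 0.341]), 'tilt', np.float64(29.2), np.float64(9.7), 'xaz', np.float64(41.0))
-1 (array([-80.,  22.,  53., 103., -10.,  36., 125.]), array([0.598, 0.335, 0.341]), 'tilt', np.float64(29.2), np.float64(9.7), 'xaz', np.float64(149.0))
1.5 13 [-90.  32.  72. 104. -33.  40.   2.] [0.598 0.335 0.341] tilt 29.2 9.7 xaz 9.0
   back [-79.  21.  51. 103.  -8.  36.  66.] [0.598 0.335 0.341] tilt 29.2 9.7 xaz 96.0
-1.5 13 [-75.  20.  45. 103.  -3.  36. 148.] [0.598 0.335 0.341] tilt 29.2 9.7 xaz 180.0
   back [-88.  28.  67. 104. -26.  38.  82.] [0.598 0.335 0.341] tilt 29.2 9.7 xaz 96.0
2.5 21 [-90.  32.  72. 104. -33.  40. -56.] [0.598 0.335 0.341] tilt 29.2 9.7 xaz -51.0
   back [-68.  18.  36. 103.   4.  36.  57.] [0.598 0.335 0.341] tilt 29.2 9.7 xaz 96.0
-2.5 21 [ 11.  33. -72.  99.  62.  60. 158.] [0.597 0.336 0.34 ] tilt 29.2 9.6 xaz -118.0
   back [ -1.  23. -50.  99.  48.  49.  23.] [0.597 0.336 0.34 ] tilt 29.2 9.6 xaz 96.0
3.2 27 [-90.  32.  72. 104. -33.  40. -96.] [0.598 0.335 0.341] tilt 29.2 9.7 xaz -87.0
   back [-61.  17.  27. 103.   9.  36.  52.] [0.598 0.335 0.341] tilt 29.2 9.7 xaz 96.0
-3.2 27 [  3.  36. -72. 122.  85.  58. 158.] [0.474 0.344 0.212] tilt 34.2 9.7 xaz -84.0
   back [  3.  35. -70. 122.  84.  56. -25.] [0.474 0.344 0.212] tilt 34.2 9.7 xaz 93.0
4 34 [ -90.   32.   72.  104.  -33.   40. -142.] [0.598 0.335 0.341] tilt 29.2 9.7 xaz -130.0
   back [-54.  16.  17. 102.  15.  37.  47.] [0.598 0.335 0.341] tilt 29.2 9.7 xaz 96.0
-4 34 [-155.   52.   58.  137.   47.   46.  158.] [0.237 0.352 0.273] tilt 77.1 -2.1 xaz -83.0
   back [-155.   52.   58.  137.   47.   46.  -71.] [0.237 0.352 0.273] tilt 77.1 -2.1 xaz 85.0
real	0m6.546s
user	0m6.597s
sys	0m0.163s
```

```bash
cat > p2.py <<'E'
from plan import *
for r in (2.2,2.5):
    q,_=follow(D[13][0],[((0,0,0),-r)]);print(r,*info(q));q,_=follow(q,[((0,0,0),r)]);print(*info(q))
    def to(q,p):
        T=fk(q,P);return follow(q,[(np.array(p)-T[:3,3],0)])[0]
    for p in [(.575,.06,.2),(.567,.06,.058),(.645,.065,.058),(.6,.06,.12),(.575,-.14,.12),(.582,-.14,.058),(.66,-.135,.058),(.6,-.1,.12),(.575,-.041,.12),(.575,-.041,.058),(.652,-.035,.058)]:
        q=to(q,p);print(p,*info(q))
E
python3 p2.py
```

```text
2.2 [-18.  18. -27. 100.  35.  43. 157.] [0.598 0.335 0.341] tilt 29.2 9.7 xaz -135.0
[-35.  16.  -6. 101.  25.  40.  39.] [0.598 0.335 0.341] tilt 29.2 9.7 xaz 96.0
(0.575, 0.06, 0.2) [  7.  17. -20. 125.  31.  12.  55.] [0.575 0.06  0.2  ] tilt 29.1 9.8 xaz 96.0
(0.567, 0.06, 0.058) [ 19.  38. -36. 128. 120.  22. -26.] [0.567 0.06  0.058] tilt 29.1 9.8 xaz 96.0
(0.645, 0.065, 0.058) [ 11.  40. -26. 118. 108.  15. -15.] [0.645 0.065 0.058] tilt 29.2 9.8 xaz 96.0
(0.6, 0.06, 0.12) [ 11.  29. -25. 123.  90.  11.  -0.] [0.6  0.06 0.12] tilt 29.2 9.8 xaz 96.0
(0.575, -0.14, 0.12) [ 55.  36. -48. 122.  70.  13.  48.] [ 0.575 -0.14   0.12 ] tilt 29.2 9.8 xaz 96.0
(0.582, -0.14, 0.058) [ 51.  44. -44. 121. 102.  14.  20.] [ 0.582 -0.14   0.058] tilt 29.2 9.8 xaz 96.0
(0.66, -0.135, 0.058) [ 42.  46. -38. 111.  79.  12.  39.] [ 0.66  -0.135  0.058] tilt 29.2 9.8 xaz 96.0
(0.6, -0.1, 0.12) [ 46.  36. -44. 120.  73.  13.  40.] [ 0.6  -0.1   0.12] tilt 29.2 9.8 xaz 96.0
(0.575, -0.041, 0.12) [ 36.  31. -39. 126.  89.  11.  14.] [ 0.575 -0.041  0.12 ] tilt 29.2 9.9 xaz 96.0
(0.575, -0.041, 0.05
[... 783 characters left out ...]
36. -48. 122.  70.  13.  48.] [ 0.575 -0.14   0.12 ] tilt 29.3 9.7 xaz 96.0
(0.582, -0.14, 0.058) [ 51.  44. -45. 121. 102.  14.  19.] [ 0.582 -0.14   0.058] tilt 29.3 9.7 xaz 96.0
(0.66, -0.135, 0.058) [ 41.  45. -37. 112.  80.  12.  38.] [ 0.66  -0.135  0.058] tilt 29.3 9.7 xaz 96.0
(0.6, -0.1, 0.12) [ 45.  35. -43. 120.  73.  13.  39.] [ 0.6  -0.1   0.12] tilt 29.3 9.7 xaz 96.0
(0.575, -0.041, 0.12) [ 38.  32. -43. 126.  90.  13.  14.] [ 0.575 -0.041  0.12 ] tilt 29.3 9.7 xaz 96.0
(0.575, -0.041, 0.058) [ 41.  43. -46. 126. 115.  21.  -5.] [ 0.575 -0.041  0.058] tilt 29.3 9.7 xaz 96.0
(0.652, -0.035, 0.058) [ 30.  43. -36. 116. 100.  15.   7.] [ 0.652 -0.035  0.058] tilt 29.3 9.7 xaz 96.0
```

```bash
python3 -m pendant '0 0 0 -0.12; 0 0 0 -0.24; 0 0 0 -0.36; 0 0 0 -0.48; 0 0 0 -0.6; 0 0 0 -0.72; 0 0 0 -0.84; 0 0 0 -0.96'; python3 -m pendant '0 0 0 -0.12; 0 0 0 -0.24; 0 0 0 -0.36; 0 0 0 -0.48; 0 0 0 -0.6; 0 0 0 -0.72; 0 0 0 -0.84; 0 0 0 -0.96'; python3 s.py;  python3 -m pendant '0 0 0 -0.11; 0 0 0 -0.22; 0 0 0 -0.33; 0 0 0 -0.42;0 0 0 -0.48; 0 0 0 -0.48'; python3 s.py
```

```text
time_s: 19.43
eef_pos: [0.5985, 0.3332, 0.3415]
ee_rot: [160.6, 22.2, 146.7]
force: [-0.2, -0.6, -0.6]
gripper_width: 0.0497
time_s: 20.1
eef_pos: [0.5982, 0.3337, 0.3412]
ee_rot: [-172.2, 28.2, -154.3]
force: [-0.1, -0.3, -2.2]
gripper_width: 0.05
[-57.3  16.5  21.7 102.4  12.3  36.8 157.7]
[[-0.794 -0.372  0.481]
 [-0.382  0.921  0.081]
 [-0.473 -0.12  -0.873]]
tilt 29.2 az 9.5 rig y comp 0.048
time_s: 20.6
eef_pos: [0.5964, 0.3331, 0.3338]
ee_rot: [-161.8, 22.0, -130.4]
force: [0.1, 0.7, -2.2]
gripper_width: 0.05
[ -9.2  21.1 -38.9  99.5  41.5  46.7 157.9]
[[-0.6   -0.648  0.469]
 [-0.706  0.704  0.068]
 [-0.375 -0.29  -0.881]]
tilt 28.3 az 8.3 rig y comp 0.036
```

```bash
python3 -m pendant '0 0 0 0.12; 0 0 0 0.24; 0 0 0 0.36; 0 0 0 0.48; 0 0 0 0.6; 0 0 0 0.72; 0 0 0 0.84; 0 0 0 0.96'; python3 -m pendant '0 0 0 0.12; 0 0 0 0.24; 0 0 0 0.36; 0 0 0 0.48; 0 0 0 0.6; 0 0 0 0.72; 0 0 0 0.84; 0 0 0 0.96'; python3 s.py;  python3 -m pendant '0 0 0 0.12; 0 0 0 0.24; 0 0 0 0.36; 0 0 0 0.44'; python3 s.py
```

```text
time_s: 21.27
eef_pos: [0.5963, 0.333, 0.3328]
ee_rot: [170.7, 26.8, 168.4]
force: [-0.4, 0.7, -0.0]
gripper_width: 0.0504
time_s: 21.93
eef_pos: [0.5962, 0.333, 0.3328]
ee_rot: [152.9, 8.1, 113.6]
force: [0.5, 0.1, -0.6]
gripper_width: 0.0502
[-24.   18.  -19.6 100.4  31.9  42.6  54.1]
[[-0.397  0.79   0.467]
 [ 0.907  0.415  0.068]
 [-0.14   0.451 -0.881]]
tilt 28.2 az 8.3 rig y comp 0.036
time_s: 22.27
eef_pos: [0.5961, 0.3331, 0.3327]
ee_rot: [152.0, -3.7, 91.3]
force: [-0.4, -0.5, 0.2]
gripper_width: 0.0501
[-27.5  17.6 -15.3 100.6  29.9  41.8  30.4]
[[-0.022  0.884  0.467]
 [ 0.998 -0.011  0.068]
 [ 0.065  0.468 -0.881]]
tilt 28.2 az 8.3 rig y comp 0.036
```

```bash
cat > p3.py <<'E'
from plan import *
q=follow([-27.5,17.6,-15.3,100.6,29.9,41.8,30.4],[((0,0,0),-.06)])[0]
def to(q,p):
    T=fk(q,P);return follow(q,[(np.array(p)-T[:3,3],0)])[0]
for p in [(.565,.06,.2),(.567,.06,.058),(.645,.065,.058),(.6,.06,.12),(.575,-.14,.12),(.582,-.14,.058),(.66,-.135,.058),(.6,-.1,.12),(.575,-.041,.12),(.575,-.041,.058),(.652,-.035,.058)]:
    q=to(q,p);print(p,*info(q))
E
python3 p3.py
```

```text
(0.565, 0.06, 0.2) [  1.  16. -14. 125.  26.  12.  58.] [0.565 0.06  0.2  ] tilt 28.2 8.3 xaz 94.0
(0.567, 0.06, 0.058) [ 15.  37. -32. 128. 118.  20. -28.] [0.567 0.06  0.058] tilt 28.2 8.3 xaz 94.0
(0.645, 0.065, 0.058) [  6.  38. -20. 117. 104.  12. -15.] [0.645 0.065 0.058] tilt 28.3 8.3 xaz 94.0
(0.6, 0.06, 0.12) [  8.  29. -23. 123.  83.  11.   5.] [0.6  0.06 0.12] tilt 28.3 8.3 xaz 94.0
(0.575, -0.14, 0.12) [ 52.  35. -46. 121.  67.  13.  49.] [ 0.575 -0.14   0.12 ] tilt 28.3 8.3 xaz 94.0
(0.582, -0.14, 0.058) [ 49.  43. -42. 121.  99.  13.  19.] [ 0.582 -0.14   0.058] tilt 28.3 8.3 xaz 94.0
(0.66, -0.135, 0.058) [ 40.  45. -37. 111.  76.  13.  39.] [ 0.66  -0.135  0.058] tilt 28.3 8.3 xaz 94.0
(0.6, -0.1, 0.12) [ 44.  35. -43. 120.  70.  14.  40.] [ 0.6  -0.1   0.12] tilt 28.3 8.3 xaz 94.0
(0.575, -0.041, 0.12) [ 34.  31. -38. 125.  84.  12.  17.] [ 0.575 -0.041  0.12 ] tilt 28.3 8.3 xaz 94.0
(0.575, -0.041, 0.058) [ 36.  41. -41. 126. 114.  19.  -8.] [ 0.575 -0.041  0.058] tilt 28.3 8.3 xaz 94.0
(0.652, -0.035, 0.058) [ 24.  41. -29. 116.  97.  12.   6.] [ 0.652 -0.035  0.058] tilt 28.4 8.3 xaz 94.0
```

```bash
python3 -m pendant '-3.5 -1.1 1 -0.02; -7 -2.2 2.1 -0.04; -10.5 -3.2 3.1 -0.06; -14 -4.3 4.2 -0.06; -17.5 -5.4 5.2 -0.06; -21 -6.5 6.3 -0.06; -24.5 -7.6 7.3 -0.06; -28 -8.7 8.4 -0.06' 5 8; python3 s.py; python3 w.py w8
```

```text
time_s: 22.93
eef_pos: [0.5653, 0.059, 0.2]
ee_rot: [151.8, -1.9, 94.7]
force: [0.2, 0.7, 0.1]
gripper_width: 0.0502
[  1.1  15.7 -14.1 125.4  25.9  12.3  58.6]
[[-0.082  0.88   0.468]
 [ 0.996  0.056  0.068]
 [ 0.033  0.472 -0.881]]
tilt 28.2 az 8.3 rig y comp 0.036
22.9333 [0.5653 0.059  0.2   ] [151.83  -1.92  94.69] [0.18 0.71 0.07] [  1.1  15.7 -14.1 125.4  25.9  12.3  58.6]
green [ 24. 118.] 1332 all [ 0.5687 -0.1493  0.0426] [ 0.5806 -0.1291  0.0873] top 255 (array([ 0.5692, -0.1493,  0.084 ]), array([ 0.5806, -0.1305,  0.0873]), array([ 0.5744, -0.1389,  0.0858]))
green [137. 117.] 1016 all [ 0.5614 -0.0493  0.0422] [ 0.5735 -0.0303  0.0874] top 245 (array([ 0.5618, -0.0493,  0.084 ]), array([ 0.5735, -0.0311,  0.0874]), array([ 0.5675, -0.0402,  0.0858]))
green [251. 117.] 844 all [0.5546 0.0502 0.0434] [0.5671 0.0678 0.0875] top 247 (array([0.5551, 0.0502, 0.084 ]), array([0.5671, 0.0678, 0.0875]), array([0.5606, 0.0589, 0.0857]))
```

```bash
python3 -m pendant '-0.05 -0.8 1.6 0; -0.1 -1.6 3.1 0; -0.15 -2.5 4.7 0; -0.2 -3.3 6.3 0; -0.25 -4.1 7.9 0; -0.3 -5 9.4 0; -0.4 -5.8 11 0; -0.4 -6.6 12.6 0'; python3 s.py; python3 -m pendant '0 0 0 0;0 0 0 0;0 0 0 0'; python3 s.py; python3 w.py w9
```

```text
time_s: 23.65
eef_pos: [0.5675, 0.0563, 0.0838]
ee_rot: [152.1, -1.1, 94.5]
force: [1.0, -1.1, -0.2]
gripper_width: 0.0496
[ 10.4  31.9 -26.  127.5 110.4  15.3 -22. ]
[[-0.078  0.882  0.465]
 [ 0.997  0.06   0.054]
 [ 0.02   0.468 -0.884]]
tilt 27.9 az 6.6 rig y comp 0.022
time_s: 23.9
eef_pos: [0.566, 0.0561, 0.0831]
ee_rot: [152.4, -1.2, 94.3]
force: [0.4, 0.5, 0.5]
gripper_width: 0.0499
[ 10.4  31.9 -25.9 127.5 109.5  15.2 -21.2]
[[-0.076  0.884  0.461]
 [ 0.997  0.057  0.054]
 [ 0.021  0.464 -0.886]]
tilt 27.7 az 6.6 rig y comp 0.022
23.9 [0.566  0.0561 0.0831] [152.37  -1.19  94.34] [0.44 0.5  0.46] [ 10.4  31.9 -25.9 127.5 109.5  15.2 -21.2]
green [260. 220.] 2263 all [0.5538 0.0497 0.0401] [0.5666 0.0683 0.0868] top 408 (array([0.5543, 0.0499, 0.084 ]), array([0.5666, 0.0683, 0.0868]), array([0.5599, 0.0591, 0.0856]))
green [ 95. 222.] 2955 all [ 0.561  -0.0502  0.0413] [ 0.5743 -0.0298  0.087 ] top 469 (array([ 0.561 , -0.0502,  0.084 ]), array([ 0.5743, -0.0299,  0.087 ]), array([ 0.5669, -0.0394,  0.0856]))
```

View pics/w9.png

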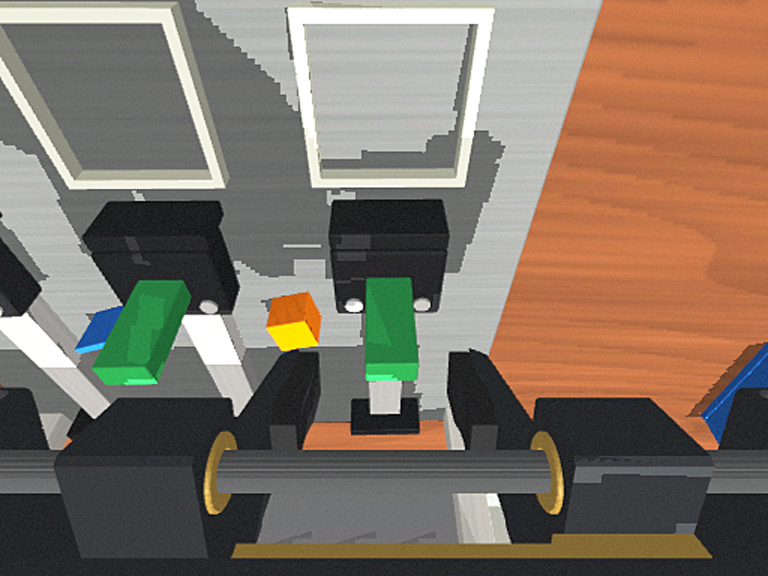

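```bash
python3 -m pendant '0.2 -0.4 0.8 0; 0.3 -0.8 1.6 0; 0.3 -1.1 2.3 0; 0.3 -1.1 2.3 0; 0.3 -1.1 2.3 0'; python3 -m pendant '0 0 0 0;0 0 0 0;0 0 0 0;0 0 0 0; 0 0 0 0; 0 0 0 0' 1 8; python3 s.py
```

```text
time_s: 24.37
eef_pos: [0.5665, 0.06, 0.0574]
ee_rot: [152.4, -1.2, 94.4]
force: [-0.7, -0.9, -0.0]
gripper_width: 0.0498
time_s: 24.87
eef_pos: [0.5663, 0.0593, 0.0567]
ee_rot: [152.4, -1.1, 94.4]
force: [-0.8, -2.3, 4.2]
gripper_width: 0.0201
[ 12.9  36.5 -29.7 127.3 116.4  19.6 -26.6]
[[-0.076  0.884  0.461]
 [ 0.997  0.058  0.052]
 [ 0.02   0.463 -0.886]]
tilt 27.6 az 6.5 rig y comp 0.021
```

```bash
python3 -m pendant '0 0 0 0;0 0 0 0;0 -0.5 0.05 0;0 -0.95 0.05 0; 0 -0.95 0.05 0' 3 8; python3 -m pendant '0 0 0 0; 0 0 0 0; 0 0 0 0' 1 8; python3 w.py w10
```

```text
time_s: 25.28
eef_pos: [0.5561, 0.0597, 0.0505]
ee_rot: [152.6, -1.2, 94.4]
force: [-0.4, 0.0, -0.2]
gripper_width: 0.0304
time_s: 25.53
eef_pos: [0.5576, 0.0587, 0.0512]
ee_rot: [152.5, -1.2, 94.3]
force: [-0.7, -2.1, -2.0]
gripper_width: 0.0201
25.5333 [0.5576 0.0587 0.0512] [152.48  -1.15  94.33] [-0.69 -2.09 -2.05] [ 14.1  37.3 -31.2 128.4 118.6  21.1 -28.5]
green [255. 267.] 2423 all [0.5543 0.0495 0.0407] [0.5584 0.0681 0.0822] top 0 
green [ 78. 268.] 3086 all [ 0.5603 -0.0504  0.041 ] [ 0.5732 -0.0295  0.0807] top 0
```

View pics/w10.png

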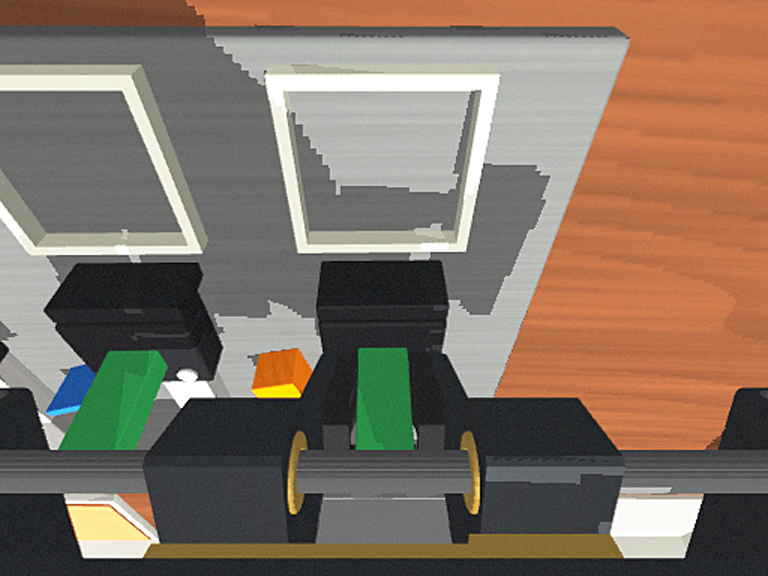

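```bash
python3 -m pendant '0 0.89 0.46 0;0 1.77 0.93 0; 0 2.66 1.39 0; 0 3.02 1.58 0; 0 3.02 1.58 0'; python3 -m pendant '0 0.27 0.14 0;0 0.53 0.28 0; 0 0.8 0.42 0; 0 1.06 0.56 0'; python3 s.py
```

```text
time_s: 26.0
eef_pos: [0.5925, 0.0612, 0.0512]
ee_rot: [152.4, -1.1, 94.3]
force: [2.3, -4.7, -5.0]
gripper_width: 0.0196
time_s: 26.33
eef_pos: [0.6034, 0.062, 0.0511]
ee_rot: [152.5, -1.1, 94.3]
force: [-0.5, -5.7, -0.8]
gripper_width: 0.0199
[  9.5  38.1 -25.4 122.3 111.4  16.8 -21.4]
[[-0.076  0.885  0.459]
 [ 0.997  0.058  0.052]
 [ 0.02   0.462 -0.887]]
tilt 27.5 az 6.5 rig y comp 0.021
```

```bash
python3 -m pendant '0 0.27 0.14 0;0 0.53 0.28 0; 0 0.8 0.42 0; 0 1.06 0.56 0; 0 1.33 0.7 0; 0 1.42 0.74 0'; python3 w.py w11
```

```text
time_s: 26.83
eef_pos: [0.6196, 0.0631, 0.0512]
ee_rot: [152.5, -1.1, 94.3]
force: [-1.2, -4.8, -1.8]
gripper_width: 0.0201
26.8333 [0.6196 0.0631 0.0512] [152.47  -1.11  94.32] [-1.24 -4.78 -1.82] [  7.9  38.6 -23.3 120.2 108.   15.4 -18.1]
green [ 23. 191.] 4056 all [ 0.5611 -0.0504  0.0408] [ 0.5742 -0.029   0.0865] top 76 (array([ 0.5678, -0.0322,  0.084 ]), array([ 0.573 , -0.0295,  0.0865]), array([ 0.5709, -0.0306,  0.0852]))
green [255. 267.] 2421 all [0.6159 0.0538 0.0405] [0.6203 0.0725 0.0821] top 0
```

View pics/w11.png

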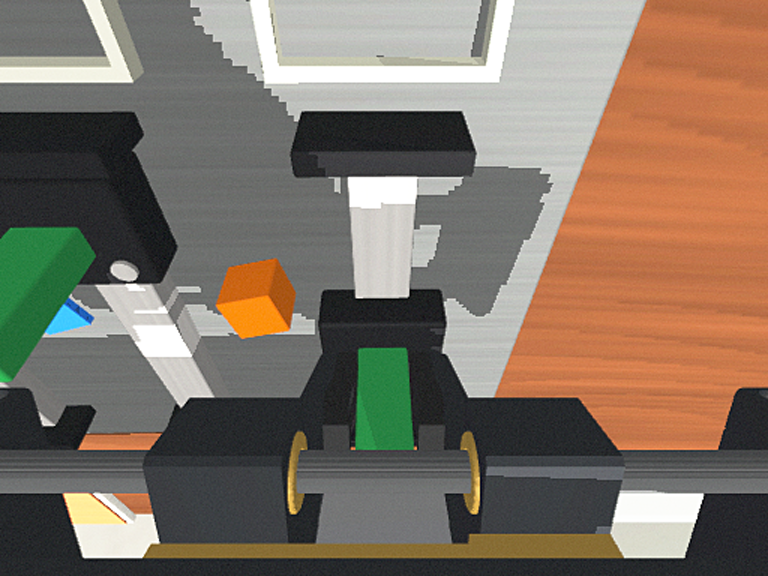

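```bash
python3 -m pendant '0 0.4 0.21 0;0 0.8 0.42 0; 0 1.2 0.63 0; 0 1.5 0.78 0'; python3 -m pendant '0 0.2 0.1 0;0 0.35 0.18 0; 0 0.35 0.18 0'; python3 s.py; python3 w.py w12
```

```text
time_s: 27.22
eef_pos: [0.6364, 0.0642, 0.0512]
ee_rot: [152.5, -1.1, 94.3]
force: [-2.0, -5.2, -1.1]
gripper_width: 0.0203
time_s: 27.47
eef_pos: [0.639, 0.0644, 0.0508]
ee_rot: [152.6, -1.1, 94.3]
force: [-6.2, -6.3, 2.5]
gripper_width: 0.0202
[  6.1  39.2 -21.1 117.5 102.2  13.9 -12.4]
[[-0.075  0.886  0.458]
 [ 0.997  0.058  0.052]
 [ 0.019  0.461 -0.887]]
tilt 27.5 az 6.4 rig y comp 0.02
27.4667 [0.639  0.0644 0.0508] [152.56  -1.09  94.32] [-6.16 -6.34  2.54] [  6.1  39.2 -21.1 117.5 102.2  13.9 -12.4]
green [ 15. 139.] 1798 all [ 0.5614 -0.0409  0.0408] [ 0.5738 -0.0288  0.0681] top 0 
green [255. 266.] 2492 all [0.6339 0.055  0.0408] [0.6382 0.0737 0.0825] top 0
```

```bash
python3 -m pendant '0 0.13 0.07 0;0 0.13 0.07 0'; python3 -m pendant '0 0 0 0;0 0 0 0;0 0 0 0; 0 0 -1 0; 0 0 -3 0; 0 0 -5.5 0; 0 0 -7 0' 4 8; python3 s.py; python3 w.py w13
```

```text
time_s: 27.68
eef_pos: [0.64, 0.0645, 0.0506]
ee_rot: [152.6, -1.1, 94.3]
force: [-7.7, -6.5, 3.9]
gripper_width: 0.0197
time_s: 28.27
eef_pos: [0.6097, 0.0638, 0.1153]
ee_rot: [152.3, -1.3, 94.6]
force: [-0.3, 0.2, 0.2]
gripper_width: 0.04
[  7.4  29.9 -22.6 121.2  78.5  12.6   9.4]
[[-0.079  0.884  0.461]
 [ 0.997  0.06   0.056]
 [ 0.022  0.464 -0.886]]
tilt 27.7 az 6.9 rig y comp 0.025
28.2667 [0.6097 0.0638 0.1153] [152.34  -1.26  94.55] [-0.28  0.21  0.22] [  7.4  29.9 -22.6 121.2  78.5  12.6   9.4]
green [ 76. 130.] 2971 all [ 0.5616 -0.05    0.0415] [ 0.574  -0.0294  0.0876] top 673 (array([ 0.5617, -0.05  ,  0.084 ]), array([ 0.574 , -0.0298,  0.0876]), array([ 0.5673, -0.0394,  0.0857]))
green [252. 215.] 1387 all [0.6338 0.0552 0.0404] [0.6461 0.0738 0.0871] top 220 (array([0.6343, 0.0558, 0.0841]), array([0.6461, 0.0738, 0.0871]), array([0.6399, 0.0645, 0.0857]))
```

View pics/w13.png

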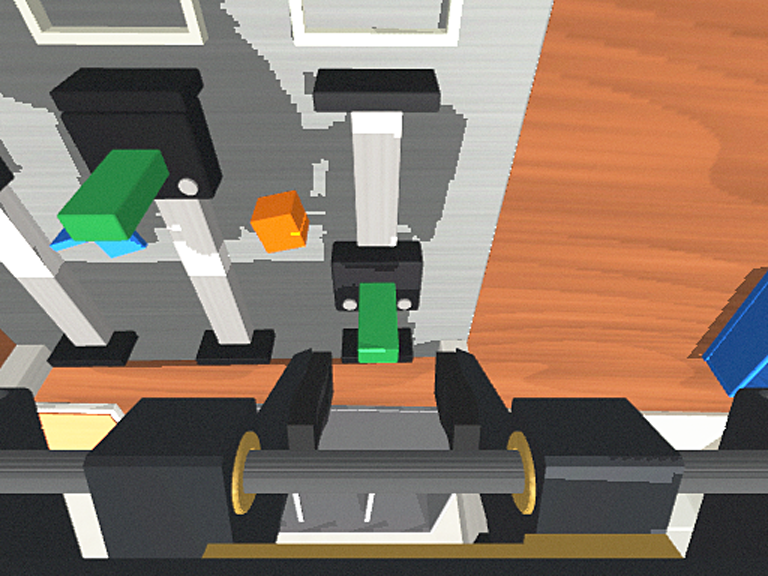

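```bash
python3 -m pendant '-2.5 -1.1 -0.7 0; -5 -2.3 -1.3 0; -7.5 -3.4 -2 0; -10 -4.6 -2.6 0; -10 -4.6 -2.6 0; -10 -4.6 -2.6 0'; python3 s.py; python3 w.py w14
```

```text
time_s: 28.82
eef_pos: [0.5647, -0.0437, 0.113]
ee_rot: [152.4, -1.2, 94.2]
force: [0.5, 0.7, -0.1]
gripper_width: 0.0404
[ 31.5  29.9 -34.8 126.5  88.4  11.5  12.7]
[[-0.072  0.885  0.46 ]
 [ 0.997  0.054  0.053]
 [ 0.022  0.463 -0.886]]
tilt 27.6 az 6.5 rig y comp 0.021
28.8167 [ 0.5647 -0.0437  0.113 ] [152.44  -1.23  94.16] [ 0.5   0.73 -0.08] [ 31.5  29.9 -34.8 126.5  88.4  11.5  12.7]
green [258. 194.] 1614 all [ 0.5611 -0.0503  0.0411] [ 0.5746 -0.0315  0.0871] top 336 (array([ 0.5617, -0.0496,  0.0841]), array([ 0.5746, -0.0315,  0.0871]), array([ 0.567 , -0.0406,  0.0857]))
green [115. 196.] 2014 all [ 0.5676 -0.1496  0.0414] [ 0.581  -0.1297  0.0873] top 347 (array([ 0.5683, -0.1496,  0.084 ]), array([ 0.581 , -0.1306,  0.0873]), array([ 0.5738, -0.1396,  0.0857]))
green [364. 246.] 960 all [0.634  0.0539 0.0417] [0.6442 0.0729 0.081 ] top 0
```

```bash
python3 -m pendant '0.3 -0.9 1.7 0; 0.3 -1.8 3.4 0; 0.3 -2.7 5.1 0; 0.3 -2.7 5.1 0; 0.3 -2.7 5.1 0'; python3 s.py
```

```text
time_s: 29.28
eef_pos: [0.564, -0.0348, 0.0549]
ee_rot: [152.5, -1.4, 94.6]
force: [1.1, -0.2, -0.3]
gripper_width: 0.0397
[ 34.8  40.2 -40.4 126.9 114.   19.6  -8.7]
[[-0.08   0.885  0.458]
 [ 0.997  0.06   0.058]
 [ 0.024  0.461 -0.887]]
tilt 27.5 az 7.2 rig y comp 0.026
```

```bash
python3 -m pendant '0 0 0 0; 0 0 0 0; 0 0 0 0;0 0 0 0;0 0 0 0' 1 8; python3 -m pendant '0 0.89 0.46 0;0 1.77 0.93 0; 0 2.66 1.39 0; 0 3.02 1.58 0; 0 3.02 1.58 0'; python3 s.py
```

```text
time_s: 29.7
eef_pos: [0.5656, -0.0409, 0.0568]
ee_rot: [152.3, -0.9, 94.1]
force: [1.1, -6.1, 0.2]
gripper_width: 0.0201
time_s: 30.12
eef_pos: [0.5999, -0.0385, 0.0567]
ee_rot: [152.3, -0.9, 94.1]
force: [1.8, -5.9, -2.1]
gripper_width: 0.0203
[ 30.5  40.2 -36.1 122.4 107.8  17.3  -3.5]
[[-0.072  0.884  0.462]
 [ 0.997  0.057  0.047]
 [ 0.015  0.464 -0.885]]
tilt 27.7 az 5.8 rig y comp 0.015
```

```bash
python3 -m pendant '0 0.27 0.14 0;0 0.53 0.28 0; 0 0.8 0.42 0; 0 1.06 0.56 0'; python3 s.py | head -1;  python3 -m pendant '0 0.27 0.14 0;0 0.53 0.28 0; 0 0.8 0.42 0; 0 1.06 0.56 0; 0 1.33 0.7 0; 0 1.42 0.74 0'; python3 w.py w15
```

```text
time_s: 30.45
eef_pos: [0.611, -0.0377, 0.0566]
ee_rot: [152.4, -0.9, 94.1]
force: [-1.3, -6.2, 1.5]
gripper_width: 0.02
[ 29.1  40.4 -34.7 120.9 105.2  16.5  -1.3]
time_s: 30.95
eef_pos: [0.6271, -0.0366, 0.0567]
ee_rot: [152.4, -0.9, 94.1]
force: [-1.3, -7.3, 1.1]
gripper_width: 0.0202
30.95 [ 0.6271 -0.0366  0.0567] [152.35  -0.85  94.12] [-1.35 -7.33  1.14] [ 27.3  40.7 -33.  118.7 101.2  15.6   2.4]
green [ 19. 168.] 1705 all [ 0.5678 -0.1493  0.0406] [ 0.5715 -0.131   0.0802] top 0 
green [  5. 235.] 151 all [ 0.5718 -0.1351  0.085 ] [ 0.5802 -0.1294  0.0868] top 104 (array([ 0.5718, -0.1351,  0.085 ]), array([ 0.5802, -0.1294,  0.0868]), array([ 0.577 , -0.1318,  0.0859]))
green [255. 263.] 2475 all [ 0.622  -0.0458  0.0414] [ 0.6299 -0.0275  0.0864] top 216 (array([ 0.6229, -0.0456,  0.084 ]), array([ 0.6299, -0.0275,  0.0864]), array([ 0.626 , -0.0372,  0.0855]))
green [418. 270.] 1924 all [0.6335 0.0545 0.0411] [0.638  0.0736 0.0814] top 0
```

View pics/w15.png

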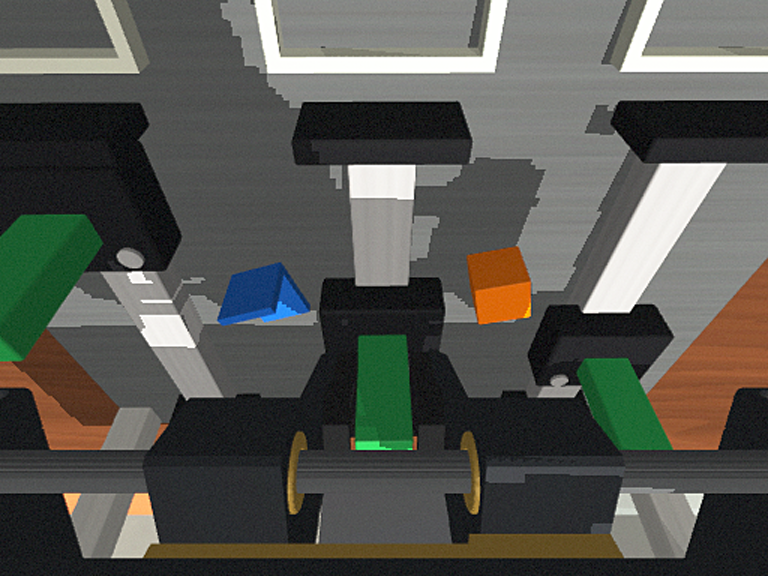

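```bash
python3 -m pendant '0 0.4 0.21 0;0 0.8 0.42 0; 0 1.2 0.63 0; 0 1.5 0.78 0'; python3 -m pendant '0 0.2 0.1 0;0 0.4 0.21 0; 0 0.5 0.26 0; 0 0.5 0.26 0'; python3 -m pendant '0 0 0 0;0 0 0 0;0 0 0 0; 0 0 -1 0; 0 0 -3 0; 0 0 -5.5 0; 0 0 -6.5 0' 4 8; python3 s.py; python3 w.py w16
```

```text
time_s: 31.33
eef_pos: [0.6438, -0.0354, 0.0567]
ee_rot: [152.4, -0.9, 94.1]
force: [-1.7, -7.2, 0.9]
gripper_width: 0.0199
time_s: 31.67
eef_pos: [0.6478, -0.0352, 0.0561]
ee_rot: [152.5, -0.8, 94.1]
force: [-6.1, -6.8, 3.7]
gripper_width: 0.0198
time_s: 32.25
eef_pos: [0.6188, -0.0332, 0.1157]
ee_rot: [152.3, -1.2, 94.5]
force: [0.7, 0.6, -1.0]
gripper_width: 0.0403
[ 29.3  33.4 -35.3 119.3  74.6  14.4  26.9]
[[-0.079  0.883  0.462]
 [ 0.997  0.06   0.055]
 [ 0.021  0.465 -0.885]]
tilt 27.7 az 6.8 rig y comp 0.023
32.25 [ 0.6188 -0.0332  0.1157] [152.29  -1.18  94.53] [ 0.67  0.58 -0.98] [ 29.3  33.4 -35.3 119.3  74.6  14.4  26.9]
green [ 69. 127.] 2901 all [ 0.5683 -0.1497  0.0417] [ 0.5812 -0.1296  0.0874] top 683 (array([ 0.5685, -0.1494,  0.084 ]), array([ 0.5812, -0.1301,  0.0874]), array([ 0.5745, -0.1397,  0.0858]))
green [375. 212.] 1606 all [0.6339 0.0536 0.0411] [0.6457 0.0733 0.0868] top 235 (array([0.634 , 0.0543, 0.084 ]), array([0.6456, 0.0733, 0.0868]), array([0.6396, 0.0635, 0.0856]))
green [248. 213.] 1398 all [ 0.6407 -0.0446  0.0411] [ 0.6533 -0.0263  0.0867] top 256 (array([ 0.6414, -0.0442,  0.084 ]), array([ 0.6533, -0.0263,  0.0867]), array([ 0.6466, -0.0353,  0.0856]))
```

```bash
python3 -m pendant '-2.6 -1.2 -0.7 0; -5.2 -2.4 -1.4 0; -7.8 -3.6 -2.1 0; -10.3 -4.8 -2.7 0; -10.3 -4.8 -2.7 0; -10.3 -4.8 -2.7 0'; python3 s.py; python3 w.py w17
```

```text
time_s: 32.8
eef_pos: [0.5713, -0.1434, 0.1123]
ee_rot: [152.4, -1.2, 94.2]
force: [0.6, 1.2, 0.3]
gripper_width: 0.0401
[ 50.6  35.1 -43.6 121.8  69.6  13.1  45.7]
[[-0.073  0.885  0.46 ]
 [ 0.997  0.054  0.053]
 [ 0.021  0.462 -0.886]]
tilt 27.6 az 6.5 rig y comp 0.021
32.8 [ 0.5713 -0.1434  0.1123] [152.45  -1.23  94.16] [0.64 1.19 0.34] [ 50.6  35.1 -43.6 121.8  69.6  13.1  45.7]
green [257. 195.] 1624 all [ 0.5679 -0.1499  0.0418] [ 0.5808 -0.1312  0.0871] top 337 (array([ 0.5685, -0.1499,  0.0841]), array([ 0.5808, -0.1312,  0.0871]), array([ 0.574 , -0.1406,  0.0857]))
green [470. 249.] 1283 all [0.6339 0.0528 0.0412] [0.6461 0.0724 0.0864] top 82 (array([0.6354, 0.0533, 0.0841]), array([0.646 , 0.0655, 0.0864]), array([0.6399, 0.0585, 0.0854]))
green [364. 247.] 935 all [ 0.641  -0.0459  0.0418] [ 0.651  -0.0263  0.0798] top 0
```

```bash
python3 -m pendant '0.2 -0.9 1.7 0; 0.3 -1.8 3.4 0; 0.3 -2.7 5.1 0; 0.3 -2.7 5.1 0; 0.3 -2.7 5.1 0'; python3 -m pendant '0 0 0 0; 0 0 0 0; 0 0 0 0;0 0 0 0;0 0 0 0' 1 8; python3 -m pendant '0 0.89 0.46 0;0 1.77 0.93 0; 0 2.66 1.39 0; 0 3.02 1.58 0; 0 3.02 1.58 0'; python3 s.py
```

```text
time_s: 33.27
eef_pos: [0.5711, -0.134, 0.0538]
ee_rot: [152.5, -1.3, 94.7]
force: [-0.5, 0.9, 0.8]
gripper_width: 0.0399
time_s: 33.68
eef_pos: [0.5722, -0.1407, 0.0558]
ee_rot: [152.4, -0.9, 94.1]
force: [4.8, -5.7, -6.4]
gripper_width: 0.0199
time_s: 34.1
eef_pos: [0.6061, -0.1383, 0.0556]
ee_rot: [152.4, -0.9, 94.1]
force: [2.1, -6.2, -2.3]
gripper_width: 0.0198
[ 43.8  42.8 -38.5 118.2  93.5  13.6  22.9]
[[-0.072  0.885  0.461]
 [ 0.997  0.057  0.047]
 [ 0.015  0.463 -0.886]]
tilt 27.6 az 5.8 rig y comp 0.016
```

```bash
python3 -m pendant '0 0.27 0.14 0;0 0.53 0.28 0; 0 0.53 0.28 0'; python3 -m pendant '0 0.27 0.14 0;0 0.53 0.28 0;0 0.53 0.28 0';python3 w.py w18
```

```text
time_s: 34.35
eef_pos: [0.6117, -0.1379, 0.0556]
ee_rot: [152.4, -0.9, 94.1]
force: [2.2, -6.5, -2.9]
gripper_width: 0.0197
time_s: 34.6
eef_pos: [0.6176, -0.1375, 0.0556]
ee_rot: [152.4, -0.9, 94.1]
force: [1.6, -7.4, -2.2]
gripper_width: 0.0198
34.6 [ 0.6176 -0.1375  0.0556] [152.45  -0.89  94.12] [ 1.59 -7.43 -2.2 ] [ 42.7  43.2 -37.9 116.7  90.1  13.6  26. ]
green [255. 263.] 2639 all [ 0.6126 -0.1468  0.0408] [ 0.6174 -0.1283  0.0864] top 177 (array([ 0.6134, -0.1465,  0.084 ]), array([ 0.6174, -0.1287,  0.0864]), array([ 0.6155, -0.1376,  0.0852]))
green [405. 274.] 1195 all [ 0.64   -0.0456  0.0408] [ 0.6513 -0.0267  0.0733] top 0
```

```bash
python3 -m pendant '0 0.27 0.14 0;0 0.53 0.28 0; 0 0.53 0.28 0'; python3 -m pendant '0 0.27 0.14 0;0 0.53 0.28 0;0 0.53 0.28 0';python3 w.py w19
```

```text
time_s: 34.9
eef_pos: [0.622, -0.1372, 0.0549]
ee_rot: [152.6, -0.9, 94.1]
force: [-5.5, -6.1, 2.7]
gripper_width: 0.0197
time_s: 35.15
eef_pos: [0.627, -0.1369, 0.0543]
ee_rot: [152.7, -0.9, 94.1]
force: [-7.2, -7.7, 2.0]
gripper_width: 0.0201
35.15 [ 0.627  -0.1369  0.0543] [152.68  -0.87  94.09] [-7.16 -7.66  2.03] [ 42.   43.8 -37.7 115.4  86.7  14.1  29.2]
green [255. 260.] 3011 all [ 0.6144 -0.1467  0.0409] [ 0.6244 -0.128   0.0865] top 370 (array([ 0.6149, -0.1466,  0.084 ]), array([ 0.6244, -0.128 ,  0.0865]), array([ 0.6187, -0.1373,  0.0855]))
green [411. 273.] 1717 all [ 0.6407 -0.0455  0.041 ] [ 0.6523 -0.0259  0.0761] top 0
```

```bash
python3 -m pendant '0 0 0 0;0 0 0 0;0 0 0 0; 0 0 -1 0; 0 0 -3 0; 0 0 -6 0; 0 0 -9 0; 0 0 -12 0' 4 8; python3 s.py; python3 w.py w20
cat > p4.py <<'E'
from plan import *
q=manip_q=None
from workcell import manip
q=np.array(manip.read_state()['joint_positions'])
def to(q,p,roll=0):
    T=fk(q,P);return follow(q,[(np.array(p)-T[:3,3],roll)])[0]
print(*info(q))
for p in [(.55,.1,.25),(.50,.337,.2),(.515,.339,.06),(.515,.339,.022),(.5,.337,.12),(.5,.1,.15),(.5,-.14,.12),(.505,-.144,.045)]:
    q=to(q,p);print(p,*info(q))
E
python3 p4.py
```

```text
time_s: 35.87
eef_pos: [0.5734, -0.1378, 0.1627]
ee_rot: [152.4, -1.2, 94.6]
force: [0.3, -0.5, 0.0]
gripper_width: 0.0399
[ 59.7  33.8 -56.4 120.1  57.9  21.   57.5]
[[-0.079  0.884  0.46 ]
 [ 0.997  0.061  0.055]
 [ 0.021  0.463 -0.886]]
tilt 27.6 az 6.8 rig y comp 0.024
35.8667 [ 0.5734 -0.1378  0.1627] [152.43  -1.2   94.56] [ 0.33 -0.52  0.02] [ 59.7  33.8 -56.4 120.1  57.9  21.   57.5]
green [250. 188.] 898 all [ 0.6141 -0.1463  0.0411] [ 0.627  -0.1284  0.0871] top 176 (array([ 0.6148, -0.146 ,  0.0841]), array([ 0.627 , -0.1284,  0.0871]), array([ 0.6205, -0.1377,  0.0857]))
green [347. 209.] 768 all [ 0.641  -0.0447  0.041 ] [ 0.6517 -0.0266  0.087 ] top 125 (array([ 0.6414, -0.0447,  0.0841]), array([ 0.6517, -0.027 ,  0.087 ]), array([ 0.6461, -0.0358,  0.0856]))
green [444. 208.] 727 all [0.6338 0.0547 0.0425] [0.6449 0.0722 0.0866] top 95 (array([0.6351, 0.0553, 0.0841]), array([0.6449, 0.0719, 0.0866]), array([0.64  , 0.0635, 0.0856]))
[ 60.  34. -57. 120.  58.  21.  58.] [ 0.573 -0.141  0.166] tilt 27.8 6.4 xaz 94.0
(0.55, 0.1, 0.25) [ 36.  19. -63. 122.  51.  31.  32.] [0.55 0.1  0.25] tilt 27.8 6.4 xaz 94.0
(0.5, 0.337, 0.2) [ -5.  30. -54. 116.  69.  46.  -8.] [0.5   0.337 0.2  ] tilt 27.8 6.4 xaz 94.0
(0.515, 0.339, 0.06) [-13.  44. -43. 117.  92.  43. -28.] [0.515 0.339 0.06 ] tilt 27.8 6.4 xaz 94.0
(0.515, 0.339, 0.022) [-15.  49. -41. 117.  98.  44. -34.] [0.515 0.339 0.022] tilt 27.8 6.4 xaz 94.0
(0.5, 0.337, 0.12) [-11.  37. -46. 118.  82.  43. -21.] [0.5   0.337 0.12 ] tilt 27.8 6.4 xaz 94.0
(0.5, 0.1, 0.15) [ 17.  22. -42. 133.  85.  21.  -5.] [0.5  0.1  0.15] tilt 27.8 6.4 xaz 94.0
(0.5, -0.14, 0.12) [ 59.  31. -49. 131.  83.  11.  34.] [ 0.5  -0.14  0.12] tilt 27.8 6.4 xaz 94.0
(0.505, -0.144, 0.045) [ 60.  45. -50. 131. 117.  20.   7.] [ 0.505 -0.144  0.045] tilt 27.8 6.3 xaz 94.0
```

View pics/w20.png

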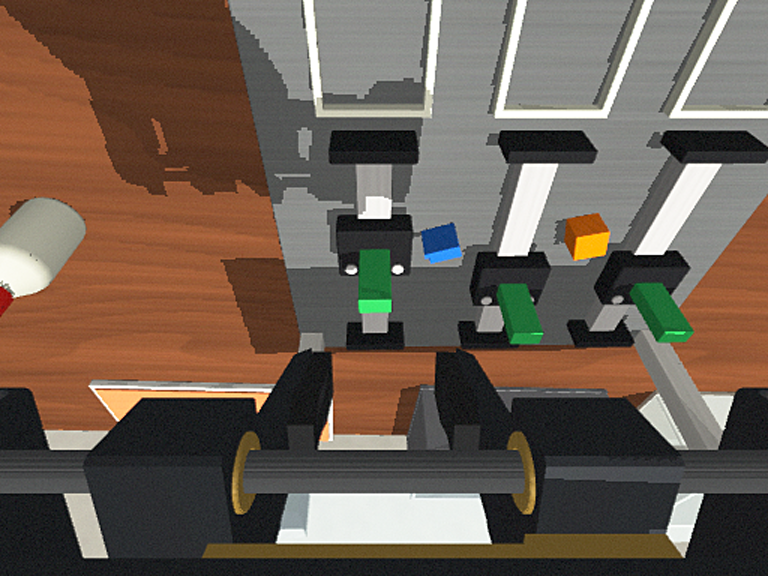

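```bash
python3 -m pendant '3.5 0.5 -1.1 0; 7 1 -2.1 0; 10.5 1.5 -3.2 0; 14 2 -4.3 0; 17.5 2.5 -5.3 0; 21 3 -6.4 0; 24.1 3.4 -7.4 0'; python3 -m pendant '3.5 -0.8 0.5 0; 7 -1.6 1 0; 10.5 -2.3 1.5 0; 14 -3.1 2 0; 17.5 -3.9 2.5 0; 21 -4.7 3 0; 23.9 -5.3 3.4 0; 23.9 -5.3 3.4 0'; python3 s.py; python3 w.py w21; python3 - <<'E'
import numpy as np,cv2
z=np.load('w21.npz');im=z['im'].astype(int);P=z['P'];d=z['d']
m=(im[...,0]>110)&(im[...,1]<90)&(im[...,2]<90)&(im[...,0]>2.2*im[...,1])
n,l,s,c=cv2.connectedComponentsWithStats(m.astype(np.uint8))
for k in range(1,n):
    if s[k,4]<60: continue
    q=P[(l==k)&(d>0)];print(c[k],s[k],q.min(0).round(4),q.max(0).round(4))
    t=q[q[:,2]>q[:,2].max()-.006];print(' top',t.min(0).round(4),t.max(0).round(4),t.mean(0).round(4))
E
```

```text
time_s: 36.5
eef_pos: [0.5509, 0.1026, 0.2491]
ee_rot: [152.3, -1.2, 94.6]
force: [0.1, 0.5, -1.0]
gripper_width: 0.0398
time_s: 37.17
eef_pos: [0.4978, 0.3448, 0.198]
ee_rot: [152.5, -1.6, 95.0]
force: [-0.7, -0.3, 0.4]
gripper_width: 0.04
[ -5.7  30.3 -53.5 115.6  69.   45.8  -7.7]
[[-0.088  0.885  0.458]
 [ 0.996  0.065  0.065]
 [ 0.027  0.461 -0.887]]
tilt 27.5 az 8.0 rig y comp 0.033
37.1667 [0.4978 0.3448 0.198 ] [152.51  -1.56  95.04] [-0.68 -0.26  0.42] [ -5.7  30.3 -53.5 115.6  69.   45.8  -7.7]
green [ 12. 210.] 655 all [0.6338 0.0559 0.0424] [0.6452 0.0764 0.0869] top 29 (array([0.6351, 0.0669, 0.0845]), array([0.6441, 0.0737, 0.0869]), array([0.6401, 0.0707, 0.0861]))
[264.02522936  21.88876147] [ 233    0   63   51 2616] [ 0.4126  0.3243 -0.0015] [0.4572 0.38   0.056 ]
 top [0.4165 0.3414 0.05  ] [0.4381 0.3623 0.056 ] [0.4268 0.3517 0.0534]
[249.39349872 104.1043627 ] [ 231   84   37   44 1169] [ 0.4915  0.3247 -0.0013] [0.5438 0.3642 0.0414]
 top [0.5033 0.3378 0.0355] [0.5193 0.3523 0.0414] [0.5106 0.345  0.0395]
```

View pics/w21.png

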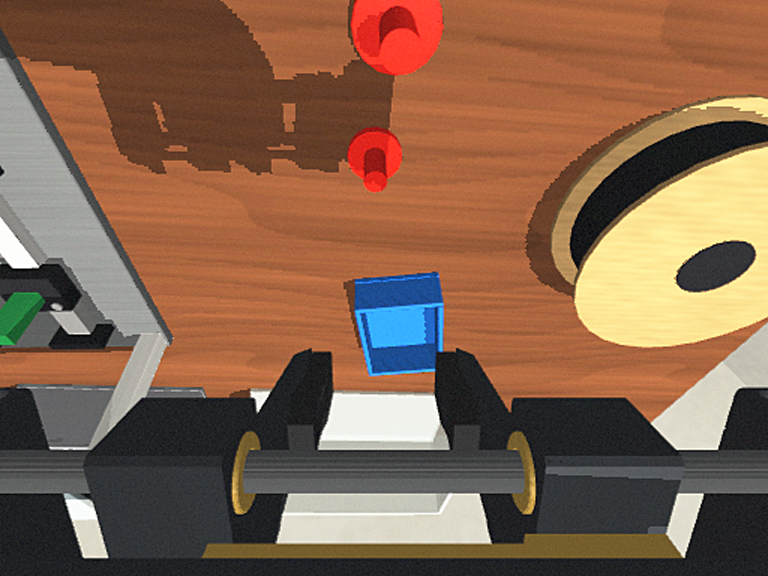

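```bash
python3 -m pendant '-0.1 -1 2.8 0; -0.2 -2 5.6 0; -0.3 -3 8.4 0; -0.4 -3.9 11.2 0; -0.4 -3.9 11.2 0; -0.4 -3.9 11.2 0' 5 15; python3 s.py; python3 w.py w22 ; python3 - <<'E'
import numpy as np,cv2
z=np.load('w22.npz');im=z['im'].astype(int);P=z['P'];d=z['d']
m=(im[...,0]>110)&(im[...,1]<90)&(im[...,2]<90)&(im[...,0]>2.2*im[...,1])
n,l,s,c=cv2.connectedComponentsWithStats(m.astype(np.uint8))
for k in range(1,n):
    if s[k,4]<60: continue
    q=P[(l==k)&(d>0)];print(c[k],s[k],q.min(0).round(4),q.max(0).round(4))
    t=q[q[:,2]>q[:,2].max()-.006];print(' top',t.min(0).round(4),t.max(0).round(4),t.mean(0).round(4))
E
python3 - <<'E'
import sys;sys.path.insert(0,'.')
import numpy as np,cv2
im=np.load('w21.npz')['im'][0:140,190:330];cv2.imwrite('pics/crop21.png',cv2.resize(im[:,:,::-1],None,fx=4,fy=4))
E
```

```text
time_s: 37.72
eef_pos: [0.5185, 0.3348, 0.0799]
ee_rot: [152.6, -1.1, 94.4]
force: [-0.5, -0.2, 0.8]
gripper_width: 0.0499
[-11.7  42.1 -43.9 117.1  88.5  42.8 -24.2]
[[-0.076  0.886  0.458]
 [ 0.997  0.059  0.052]
 [ 0.019  0.461 -0.887]]
tilt 27.5 az 6.5 rig y comp 0.021
37.7167 [0.5185 0.3348 0.0799] [152.57  -1.12  94.37] [-0.5  -0.22  0.83] [-11.7  42.1 -43.9 117.1  88.5  42.8 -24.2]
[297.46298536  47.30619374] [ 247    0  102  101 7443] [ 0.4079  0.3251 -0.0013] [0.4662 0.3787 0.0555]
 top [0.4165 0.341  0.0495] [0.4389 0.3624 0.0555] [0.4263 0.3514 0.0533]
[267.5973127  161.86726384] [ 241  133   53   67 2456] [ 0.4913  0.3251 -0.001 ] [0.5554 0.3666 0.041 ]
 top [0.5026 0.337  0.0351] [0.5204 0.3528 0.041 ] [0.5099 0.3447 0.0392]
```

View pics/w22.png

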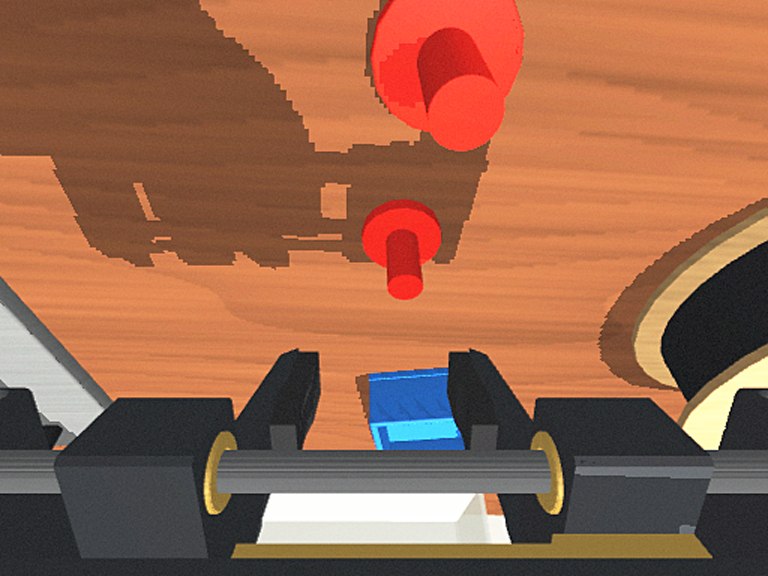

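View pics/crop21.png

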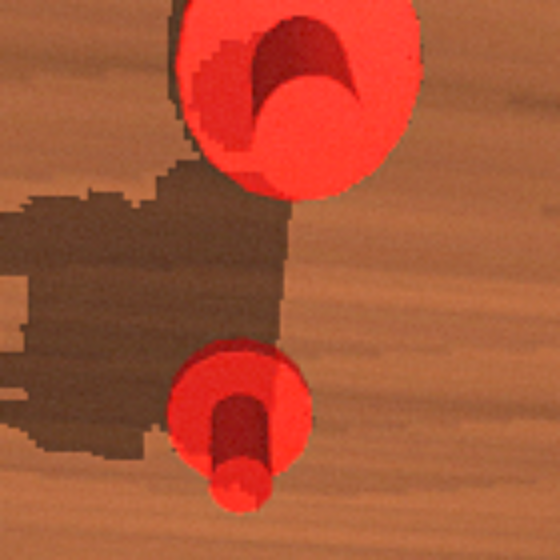

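```bash
python3 -m pendant '0 0 0 0; 0 0 0 0; 0 0 0 0'
```

```text
time_s: 38.02
eef_pos: [0.5195, 0.3364, 0.0824]
ee_rot: [152.3, -1.3, 94.4]
force: [-0.2, -0.3, 0.3]
gripper_width: 0.0497
```

```bash
python3 -m pendant '0.8 -0.8 1.4 0; 0.8 -1.6 2.8 0; 0.8 -2.3 4.2 0; 0.8 -2.9 5.2 0; 0.8 -2.9 5.2 0; 0.8 -2.9 5.2 0'; python3 -m pendant '0 0 0 0;0 0 0 0;0 0 0 0;0 0 0 0;0 0 0 0;0 0 0 0; 0 0 0 0' 1 15; python3 w.py w23
```

```text
time_s: 38.52
eef_pos: [0.5165, 0.3451, 0.0216]
ee_rot: [152.4, -1.2, 94.4]
force: [0.1, -0.2, 0.0]
gripper_width: 0.0498
time_s: 39.1
eef_pos: [0.5168, 0.3451, 0.0216]
ee_rot: [152.4, -1.2, 94.4]
force: [0.1, -0.6, 3.5]
gripper_width: 0.0156
39.1 [0.5168 0.3451 0.0216] [152.4   -1.2   94.41] [ 0.09 -0.65  3.52] [-14.9  48.9 -41.  116.5  97.9  43.8 -33. ]
```

View pics/w23.png

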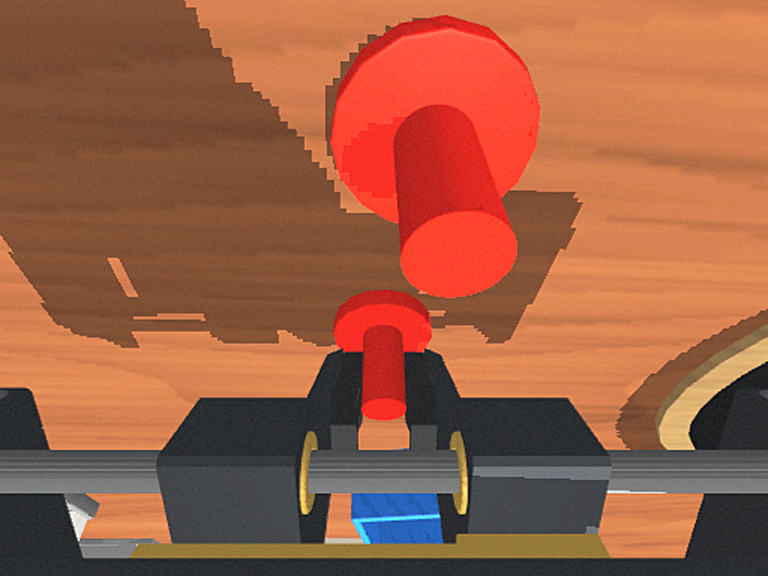

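```bash
python3 -m pendant '0 -0.0 -0 0; 0 1.2 -2.3 0; 0 2.4 -4.6 0; 0 3.7 -7.1 0; 0 5 -9.6 0';  python3 - <<'E'
import numpy as np,cv2
for f in ('top0','w2','w3','w4','w5','w6'):
    z=np.load(f'{f}.npz');im=z['im'].astype(int);P=z['P'];d=z['d']
    m=(im.min(-1)>120)&(P[...,2]>.0165)&(P[...,2]<.024)&(d>0)
    for k,(cx,cy) in enumerate(((.490,.055),(.497,-.045),(.504,-.145))):
        q=P[m&(abs(P[...,0]-cx)<.045)&(abs(P[...,1]-cy)<.045)][:,:2]
        if len(q)<60: continue
        r=cv2.minAreaRect(q.astype(np.float32)*1000)
        print(f,k+1,len(q),np.round(r[0],1),np.round(r[1],1),round(r[2],1))
E
```

```text
time_s: 39.57
eef_pos: [0.5159, 0.3425, 0.1299]
ee_rot: [152.5, -1.2, 94.4]
force: [0.6, 0.5, -0.7]
gripper_width: 0.0154
top0 1 102 [492.1  60.1] [74.5 82.8] 3.3
top0 2 95 [499.8 -46.7] [77.4 61.5] 1.0
top0 3 84 [ 501.3 -146.1] [68.5 83.3] 4.5
w2 1 1680 [491.2  54.1] [63.  64.8] 4.0
w2 2 1630 [497.8 -45.6] [63.7 64.2] 4.1
w2 3 1743 [ 504.9 -145.5] [63.8 65. ] 4.1
w3 1 1612 [491.3  54.3] [63.3 65. ] 3.9
w3 2 1469 [498.2 -45.5] [63.2 64.2] 3.9
w3 3 1588 [ 505.2 -145.4] [63.3 65.4] 4.0
w4 1 944 [491.6  45.4] [63.9 48.5] 4.1
w4 2 1795 [498.2 -45.4] [63.9 65.3] 3.7
w4 3 1664 [ 504.8 -145.3] [63.8 64.2] 4.1
w5 1 1230 [490.8  53.7] [63.5 65.9] 4.2
w5 2 1351 [497.8 -45.5] [63.4 64.9] 4.0
w5 3 1287 [ 504.8 -145.4] [63.5 64.2] 4.0
w6 1 543 [510.   55.5] [26.5 65.6] 4.0
w6 2 560 [517.5 -44.1] [26.3 65.3] 4.6
w6 3 513 [ 525.6 -143.5] [24.5 63.6] 5.1
```

```bash
cat > p5.py <<'E'
from plan import *
from workcell import manip
q0=np.array(manip.read_state()['joint_positions'])
R0=fk(q0,P)[:3,:3]
def to(q,p):
    T=fk(q,P);return follow(q,[(np.array(p)-T[:3,3],0)])[0]
for path in ([(.5,.1,.15),(.511,-.145,.12),(.511,-.145,.0345)],[(.53,.1,.22),(.53,-.05,.22),(.515,-.145,.2),(.511,-.145,.1),(.511,-.145,.0345)],[(.5,.1,.13),(.505,-.145,.1),(.511,-.145,.0345)]):
    q=q0
    for p in path:
        q=to(q,p);T=fk(q,P);print(p,*info(q)[:2],'rotdev',np.degrees(R.from_matrix(T[:3,:3]@R0.T).as_rotvec()).round(2))
    print()
E
python3 p5.py
```

```text
(0.5, 0.1, 0.15) [ 18.  22. -43. 133.  83.  21.  -4.] [0.5  0.1  0.15] rotdev [ 0. -0. -0.]
(0.511, -0.145, 0.12) [ 59.  32. -49. 129.  76.  12.  41.] [ 0.511 -0.145  0.12 ] rotdev [ 0.01 -0.    0.  ]
(0.511, -0.145, 0.0345) [ 60.  48. -51. 129. 115.  22.  10.] [ 0.511 -0.145  0.035] rotdev [ 0.01 -0.01  0.  ]

(0.53, 0.1, 0.22) [ 30.  18. -55. 126.  55.  26.  27.] [0.53 0.1  0.22] rotdev [ 0. -0.  0.]
(0.53, -0.05, 0.22) [ 59.  21. -63. 126.  44.  22.  57.] [ 0.53 -0.05  0.22] rotdev [ 0. -0.  0.]
(0.515, -0.145, 0.2) [ 73.  27. -66. 125.  44.  21.  71.] [ 0.515 -0.145  0.2  ] rotdev [ 0. -0.  0.]
(0.511, -0.145, 0.1) [ 56.  34. -46. 129.  89.  11.  28.] [ 0.511 -0.145  0.101] rotdev [0.06 0.01 0.04]
(0.511, -0.145, 0.0345) [ 59.  47. -49. 129. 117.  21.   7.] [ 0.511 -0.145  0.035] rotdev [ 0.06 -0.01  0.03]

(0.5, 0.1, 0.13) [ 16.  25. -41. 134.  93.  22. -12.] [0.5  0.1  0.13] rotdev [-0. -0. -0.]
(0.505, -0.145, 0.1) [ 57.  34. -47. 130.  93.  11.  25.] [ 0.505 -0.145  0.1  ] rotdev [ 0.   -0.02 -0.  ]
(0.511, -0.145, 0.0345) [ 60.  47. -50. 129. 116.  22.   8.] [ 0.511 -0.145  0.035] rotdev [ 0.   -0.04 -0.01]
```

```bash
python3 -m pendant '-3.4 -0.3 -0.5 0; -6.9 -0.6 -1.1 0; -10.4 -0.8 -1.6 0; -13.8 -1.1 -2.2 0; -17.3 -1.4 -2.7 0; -20.8 -1.7 -3.2 0; -24.2 -2 -3.8 0'; python3 -m pendant '-3.5 -0.3 0.3 0; -7 -0.5 0.5 0; -10.5 -0.8 0.8 0; -14 -1.1 1.1 0; -17.5 -1.3 1.4 0; -21 -1.6 1.6 0; -24.6 -1.9 1.9 0; -24.6 -1.9 1.9 0'; python3 -m pendant '0 0 0 0; 0 0 0 0; 0 0 0 0'; python3 s.py; python3 w.py w24
```

```text
time_s: 40.15
eef_pos: [0.4992, 0.0965, 0.1486]
ee_rot: [152.5, -1.2, 94.4]
force: [-0.6, -0.1, -0.6]
gripper_width: 0.0154
time_s: 40.82
eef_pos: [0.5097, -0.1551, 0.1165]
ee_rot: [152.6, -1.1, 93.8]
force: [-0.5, -0.7, -0.2]
gripper_width: 0.0154
time_s: 41.07
eef_pos: [0.5109, -0.145, 0.1182]
ee_rot: [152.4, -1.2, 94.6]
force: [0.1, -0.0, -0.6]
gripper_width: 0.0153
[ 59.4  32.4 -49.5 128.9  77.7  12.1  39.8]
[[-0.08   0.884  0.46 ]
 [ 0.997  0.061  0.056]
 [ 0.021  0.463 -0.886]]
tilt 27.6 az 6.9 rig y comp 0.024
41.0667 [ 0.5109 -0.145   0.1182] [152.44  -1.23  94.58] [ 0.08 -0.04 -0.59] [ 59.4  32.4 -49.5 128.9  77.7  12.1  39.8]
green [434. 276.] 984 all [0.6341 0.053  0.0422] [0.646  0.0728 0.0863] top 81 (array([0.6347, 0.0544, 0.084 ]), array([0.6434, 0.0715, 0.0863]), array([0.6385, 0.0624, 0.0853]))
green [340. 260.] 175 all [ 0.641  -0.0455  0.0418] [ 0.6476 -0.0272  0.0506] top 0 
green [252. 282.] 129 all [ 0.6152 -0.1461  0.0851] [ 0.6249 -0.1287  0.0867] top 72 (array([ 0.6152, -0.1461,  0.0851]), array([ 0.6249, -0.1287,  0.0867]), array([ 0.6207, -0.138 ,  0.0859]))
```

View pics/w24.png

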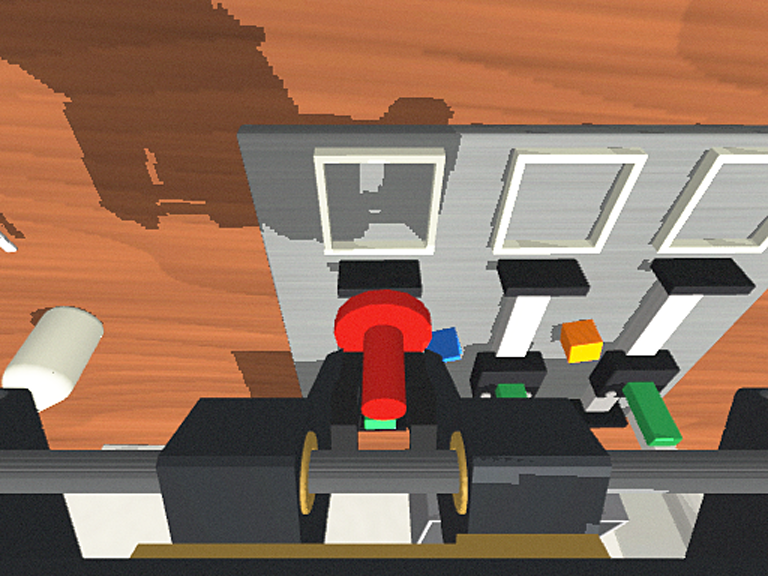

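```bash
python3 -m pendant '0 -0.8 1.5 0; -0.1 -1.6 3 0; -0.1 -2.4 4.5 0; -0.1 -3.1 6 0; -0.2 -3.5 6.8 0; -0.2 -3.7 7.1 0; -0.2 -3.7 7.1 0; -0.2 -3.7 7.1 0'; python3 -m pendant '0 0 0 0; 0 0 0 0'; python3 w.py w25
```

```text
time_s: 41.78
eef_pos: [0.5113, -0.1464, 0.0385]
ee_rot: [152.4, -1.2, 94.5]
force: [-1.1, 0.3, -1.4]
gripper_width: 0.0153
time_s: 41.95
eef_pos: [0.5115, -0.1474, 0.0389]
ee_rot: [152.4, -1.1, 94.5]
force: [0.1, 0.5, -0.5]
gripper_width: 0.0154
41.95 [ 0.5115 -0.1474  0.0389] [152.39  -1.11  94.46] [ 0.15  0.48 -0.49] [ 60.7  47.3 -51.5 129.2 114.4  21.8  10.8]
green [258. 345.] 820 all [ 0.6137 -0.1467  0.0501] [ 0.6187 -0.1283  0.0728] top 0 
green [460. 337.] 241 all [0.6349 0.0535 0.0408] [0.6463 0.0628 0.0566] top 0
```

View pics/w25.png

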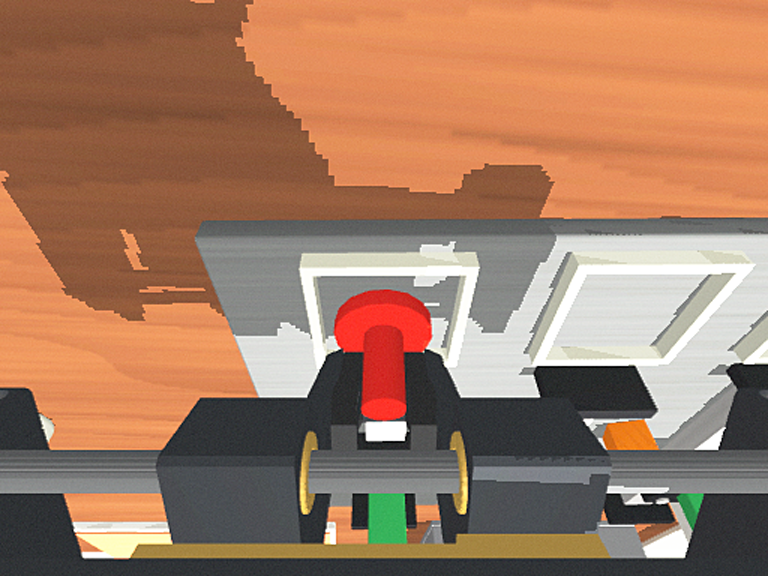

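```bash
python3 -m pendant '0.1 -0.1 0.2 0; 0.2 -0.18 0.35 0; 0.2 -0.23 0.44 0; 0.2 -0.23 0.44 0;0.2 -0.23 0.44 0'; python3 -m pendant '0 0 0 0;0 0 0 0;0 0 0 0;0 0 0 0' 3.5 15; python3 w.py w26
```

```text
time_s: 42.42
eef_pos: [0.5111, -0.1449, 0.0334]
ee_rot: [152.4, -1.2, 94.5]
force: [-2.8, -0.6, 7.5]
gripper_width: 0.0157
time_s: 42.75
eef_pos: [0.5108, -0.1453, 0.0329]
ee_rot: [152.4, -1.2, 94.4]
force: [-0.1, 0.2, -0.5]
gripper_width: 0.0348
42.75 [ 0.5108 -0.1453  0.0329] [152.45  -1.2   94.41] [-0.1   0.23 -0.54] [ 60.8  48.6 -51.9 129.3 115.6  22.9   9.9]
green [255. 345.] 833 all [ 0.6136 -0.1464  0.0439] [ 0.6185 -0.1281  0.0666] top 0 
green [460. 342.] 192 all [0.6344 0.0538 0.0412] [0.6461 0.0614 0.0536] top 0
```

View pics/w26.png

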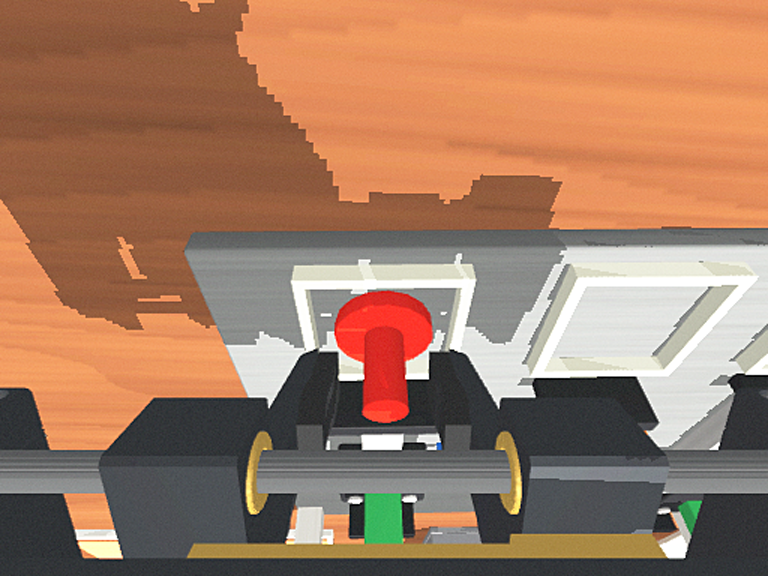

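```bash
python3 -m pendant '0 0 0 0;0 0 -1 0;0 0 -2.5 0;0 0 -5 0;0 0 -8 0; 0 0 -11 0; 0 0 -14 0; 0 0 -17 0' 5 15; python3 - <<'E'
from h import *
for n in ('top','scene','wrist'):
    c=manip.get_calibration(n);im,d=manip.snapshot(n);save(n+'F',im);P=cloud(d,c);np.savez(n+'F.npz',im=im,d=d,P=P)
    i=im.astype(int);m=(i[...,0]>110)&(i[...,1]<90)&(i[...,2]<90)&(i[...,0]>2.2*i[...,1])
    m&=(abs(P[...,0]-.505)<.06)&(abs(P[...,1]+.145)<.06)&(d>0)
    q=P[m]
    if len(q):
        print(n,len(q),q.min(0).round(4),q.max(0).round(4)); t=q[q[:,2]>.046]
        if len(t): print(' top',t.mean(0).round(4))
z=manip.read_state();print(z['time_s'],z['force'],z['eef_pos'])
E
python3 w.py w27
```

```text
time_s: 43.47
eef_pos: [0.4506, -0.1558, 0.1513]
ee_rot: [152.4, -0.9, 94.1]
force: [0.3, -0.6, 0.5]
gripper_width: 0.0501
top 100 [ 0.4883 -0.1615  0.015 ] [ 0.5238 -0.1287  0.057 ]
 top [ 0.5045 -0.1455  0.0518]
scene 100 [ 0.4451 -0.1992  0.0134] [ 0.5275 -0.121   0.1882]
 top [ 0.4904 -0.1548  0.092 ]
wrist 1182 [ 0.4855 -0.165   0.0112] [ 0.5488 -0.1257  0.0532]
 top [ 0.5039 -0.1454  0.051 ]
43.6167 [ 0.90170065 -0.00444428  0.74885917] [ 0.45088332 -0.15751155  0.15128454]
43.6167 [ 0.4509 -0.1575  0.1513] [152.3   -0.9   93.84] [ 0.9  -0.    0.75] [ 77.4  28.8 -63.8 134.1  65.3  14.2  54.5]
green [261. 264.] 616 all [ 0.6139 -0.1462  0.0423] [ 0.627  -0.1287  0.0867] top 77 (array([ 0.6153, -0.1454,  0.084 ]), array([ 0.627 , -0.1287,  0.0867]), array([ 0.6193, -0.1366,  0.0855]))
green [406. 260.] 161 all [0.633  0.054  0.0414] [0.6442 0.073  0.0517] top 0
```

View pics/wristF.png

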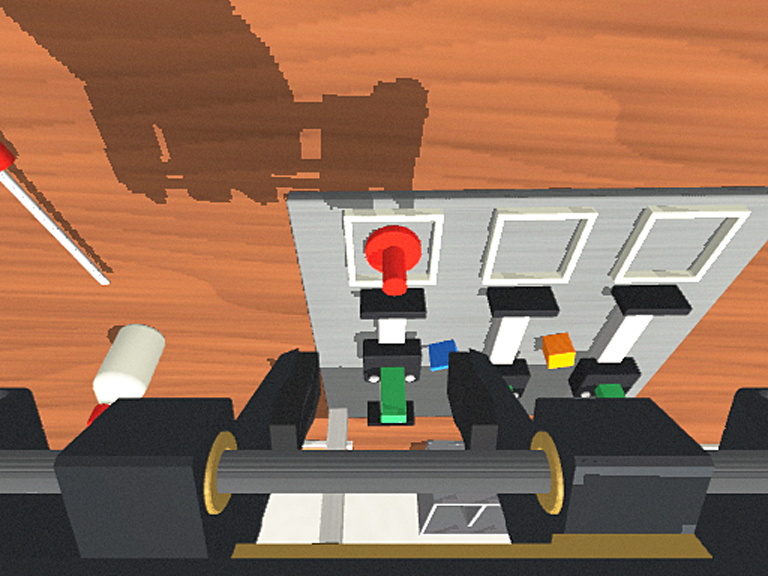

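View pics/sceneF.png

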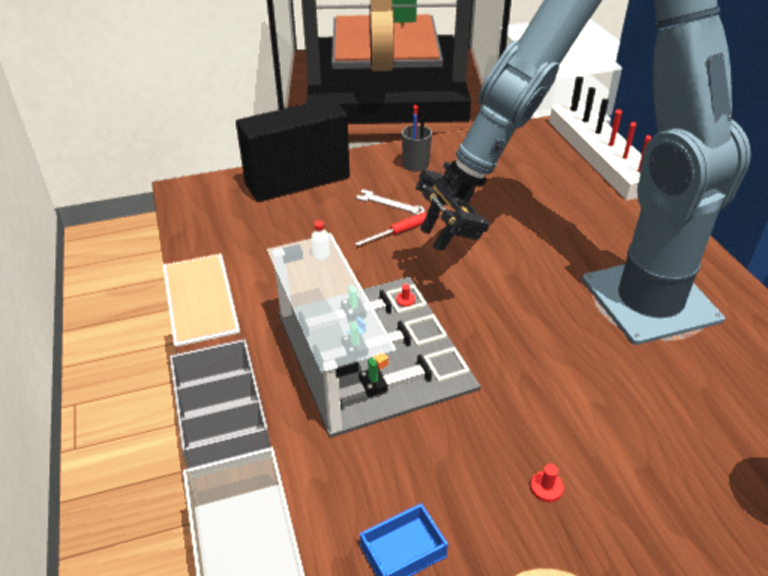

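```bash
python3 -m pendant '0 0 0 0; 0 0 0 0'; python3 -c "
from workcell import manip;print(manip.job_done())"
```

```text
time_s: 43.83
eef_pos: [0.4513, -0.1555, 0.15]
ee_rot: [152.4, -1.0, 94.1]
force: [0.7, -0.8, 0.5]
gripper_width: 0.0502
the job is handed in; nothing more can be done
None
```

The right slide (slide_3) is the one that jams. The red marker now stands in its pocket, and I handed the job in at about 44 s; no verdict is reported.

- **Homing:** I gripped each fin at 8 N with the tool pointing straight down and pulled all three carriages to their near stops. The wrist camera confirmed it.
- **Tilting the tool:** The moves offer no tilt command. I got a tilt of about 28° by driving the arm against its joint limits, and used it for the pushing.
- **Pushing out:** I pushed with a gentle 8 N grip, so the pads would slip before anything was forced. Forces I read while pushing stayed under about 11 N. Slides 1 and 2 reached about 79–80 mm, their far stops. Slide 3 stopped solidly at about 46–47 mm while the pads slipped along its fin.
- **Marker:** I took the smaller of the two red markers, measured at 40 mm across and 40 mm high, and left the larger one alone.

**Last checks:**
- The marker is upright, about 1 mm from the measured centre of pocket 3, and the gripper is open and clear of it.
- Slides 1 and 3 were re-measured after the placing and had not moved. Slide 2 was last measured before it, and in the final pictures it looked to be still at its far stop.
- The cube, bracket, driver, oil, bin and wrench looked unmoved in the scene picture, though I did not measure their positions again.
- The scene camera's height and position for the marker disagreed with the others (the top of the red seemed to be at 0.19 m). Its colour mask probably caught something other than the marker. The top and wrist cameras agreed within 1 mm.

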